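# Load the overhang board, slide it out to its red line and hold it

### The job

Set up the overhang load check: put the brass ring weight down over the steel post at the outer end of the white board and let go of it, then slide the board towards you out of its blue stand, flat and straight, until the red line across it lies along the stand's front edge. Loaded like that the board tips if it is let go, so keep it level all the way and finish while the gripper is still holding it there. Leave the other things on the bench alone.

Things in the scene. Friction and masses are not known exactly. Their poses are not given: they have to be found in the camera images.
- stand: blue support stand fixed to the bench, 190 mm along its x, 120 mm wide along y, flat top 60 mm high without guides; origin under its centre on the bench, z up. Its front edge (-x side) roughly faces the robot; the board slides out over it towards the stand's -x
- stand_edge (a point): middle of the stand's upper front edge, 60 mm above the bench; axes as the stand's (x points back from the edge over the stand, y along the edge)
- board: loose white board, 220 mm along its x, 90 mm wide along y, 8 mm thick, about 0.26 kg, lying on the stand with its outer (-x) end sticking out 20 to 40 mm over the front edge; origin in the middle of its underside, z up. Short black ticks run from the red line towards its outer end; ignore them. With the ring weight on its post it tips over the stand's edge when slid out to the red line and let go
- red_line (a point): middle of the 3 mm wide red line across the board, on its upper face, halfway along the board (board x = 0); axes as the board's. Slid out rightly it is right above the stand's front edge, so 110 mm of board stick out
- post (a point): foot of the steel post on the board's upper face, 20 mm from the board's outer end (board x = -90 mm); the post is 10 mm in diameter and 31 mm tall, its top 4 mm tapered; axes as the board's
- fin (a point): top centre of the black grip fin fixed on the board's rear end (board x = +75 mm): 40 mm long along the board, 14 mm thick across it, top 32 mm above the board's upper face; axes as the board's
- ring_weight: loose brass ring weight lying flat on the bench, outer diameter 40 mm, hole 16 mm right through, 18 mm high, about 0.15 kg; origin at the centre of its underside, axis z. It stands left or right of the stand
- microtome: large grey-white microtome fixed on the bench to the right of the stand, an obstacle; its low tray in front reaches 0.26 m towards the robot and 0.17 m to the left of its origin, its body rises to about 0.35 m above the bench. The arm starts to the right of it: fold the arm before swinging past
- beaker: glass beaker, 56 x 61 mm and 71 mm high, standing upright on the other side of the stand from the ring; bystander; origin under its centre
- timer: small white timer 64 x 64 x 17 mm lying on the bench; bystander; origin under its centre
- blue_box: blue pipette tip box 90 x 126 x 77 mm; bystander; origin under its centre
- microtube_rack: teal microtube rack 98 x 204 x 47 mm; bystander; origin under its centre

How it is judged:
By the outcome, as a careful person would: the job done as asked, in the order asked, and still so for the second after the job is handed in, while the arm keeps its last pose, push and grip.
It also fails if it takes over 51 s, if anything falls off the work surface, if the arm or the gripper's body presses on something with over 40 N, if the wrist force passes 120 N, or if a joint passes its speed limit or range.

### The arm

A 7-joint arm with a two-finger parallel gripper is mounted at the origin on a cart in front of the work surface, level with it; the furniture and walls round the work are solid. World frame = base frame: x ahead of the robot, y to its left, z up, the work surface at z = 0. Lengths are in mm, angles in rad, forces in N, time in s.
With the tool pointing down it reaches from about 400 to 875 mm from the base axis. Payload 4.4 kg.
Tool frame: the origin (TCP) lies between the finger pads; the fingertips stand ctrl.finger_overhang ahead of it and the grasp point (between the pads) lies 11 mm behind it (ctrl.finger_overhang is the distance from the TCP to the fingertips, in mm); z points along the fingers, y is the direction in which the jaws open and shut (so a half turn about z gives the same grasp; the last joint's range is limited). The gripper opens to 85 mm and grips with 20 to 120 N. Pads are 22 mm wide; open, the fingers measure 114 mm over their backs; the gripper's body (76 mm by 85 mm) begins 54 mm behind the grasp point. The pads swing forward as they close: fully open they stand 13 mm farther back than shut.
Start: joints at [1.12, 0.628, 0.038, 1.517, -0.027, 0.996, -0.02], TCP at [244.021, -602.471, 239.313] pointing down, gripper open.
Joint ranges: [-3.06, 3.06], [-0.37, 2.12], [-1.25, 1.32], [0.18, 2.47], [-1.1, 4.24], [0.23, 1.98], [-2.94, 2.94]. Speed limits (rad/s): [2.57, 2.57, 3.14, 3.14, 3.14, 3.14, 3.14].

### API

Orientations are given as [roll, pitch, yaw] about the fixed x, y, z axes, in that order (R = Rz(yaw) Ry(pitch) Rx(roll)).
In Python, from cell import ctrl gives the robot as it stands. The module is installed in compiled form; this text tells all that it offers.
- The arm moves only by the tool step_arm, never from a script. Its argument "deltas" is a list that holds one entry, the list of rows, each a list of 7 numbers: the opening, from 0 (shut) to 1 (fully open), then the shift along the world's x, y, z in mm, then the turn, a rotation vector about the world's x, y, z in rad. In form: [[[grip, tx, ty, tz, rx, ry, rz], ...]]. A call has 1 to 10 rows; each row shifts and turns the commanded pose from where the row before left it; what a row does not reach is not made up. A row lasts 1/12 s, in which the tool goes at most 41.7 mm and 7.16 degrees, less where a joint would pass 70% of its speed; a pose out of reach is approached as far as the arm can. A call is refused whole if a number of a shift passes 41.7 or a number of a turn 0.125, either way. A call with a gripper value outside its range is refused whole. The fingers move at their own pace and stop on an object; the grip force is fixed at half the most. Time passes only in rows, so rows that do not move let the fingers close. It gives the time, the measured TCP pose, the force and the opening at its end, in the units of the state.
- ctrl.read_state(): the state, without advancing time (a new reading comes with each control period).
- ctrl.get_image(name): name is "scene" or "top"; returns (picture, depth): 400x640x3 uint8, red, green, blue; 400x640 float32, mm along the optical axis (not along the pixel's ray), 0 where there is no reading.
- ctrl.camera_info(name): a dict with "intrinsics" (3x3 intrinsics, pixels), "distortion" ([k1, k2, p1, p2, k3] as OpenCV has them; the pictures are not rectified), "rvec" (rotation vector, rad) and "tvec" (3), from world to camera coordinates, as OpenCV has them. Camera axes: x right, y down, z forward; pixel columns grow to the right and rows downward; lengths in mm; the calibration is good to about 2 mm. A picture is of the moment at which its call begins. camera_info takes no time and is no camera call.
- ctrl.finish_job(): hands the job in, once; it reports no verdict.
The state is a dict: "clock": time; "qpos": joint angles; "qd": joint speeds; "tau": joint torques, N m; "eef_pos": TCP position; "tool_rot": TCP orientation; "force": force on the tool from outside, world axes, zero at the start; "torque": the same for the moment, N m; "width": finger opening in mm.
Only numpy, scipy, OpenCV 4.12 (cv2) and the standard library are available. Lean on these libraries where they do the work, as an engineer would, in place of code of your own. Each camera call takes 0.05 s, during which the arm holds its last target.

## Working session

There is one attempt and no reset: what is moved stays moved. The work goes in short steps, Python scripts to look and compute and a tool call to move; the robot and the scene stay as the last step left them, time stands still between calls to the robot, and variables do not carry over. Pictures are saved under pics/ and viewed, and the job is handed in when it is done.

Besides the shell and the picture viewer there is one more tool, called after "Call:" as name(argument=value, ...) on one line, values as JSON. step_arm: Moves the arm, as the interface text tells. Its arguments: {"type":"object","properties":{"deltas":{"type":"array"}},"required":["deltas"]}

```bash
mkdir -p pics
cat > h.py <<'E'
import numpy as np, cv2
from cell import ctrl
def grab(n,f):
    im,d=ctrl.get_image(n); cv2.imwrite('pics/'+f+'.png',im[:,:,::-1]); np.save('pics/'+f+'.npy',d); return im,d
def cam(n):
    c=ctrl.camera_info(n); K=np.array(c['intrinsics'],float);D=np.array(c['distortion'],float)
    R=cv2.Rodrigues(np.array(c['rvec'],float))[0]; t=np.array(c['tvec'],float).ravel(); return K,D,R,t
def atz(n,uv,z):
    K,D,R,t=cam(n); p=cv2.undistortPoints(np.array(uv,float).reshape(-1,1,2),K,D).reshape(-1,2)
    o=-R.T@t; d=np.c_[p,np.ones(len(p))]@R
    return o+d*((z-o[2])/d[:,2])[:,None]
def dep(n,uv,d):
    K,D,R,t=cam(n); p=cv2.undistortPoints(np.array(uv,float).reshape(-1,1,2),K,D).reshape(-1,2)
    z=np.array([d[int(v),int(u)] for u,v in uv]); return (np.c_[p,np.ones(len(p))]*z[:,None]-t)@R
def proj(n,P):
    K,D,R,t=cam(n); return cv2.projectPoints(np.array(P,float).reshape(-1,3),cv2.Rodrigues(R)[0],t,K,D)[0].reshape(-1,2)
def crop(f,x0,y0,x1,y1,s,o):
    im=cv2.imread('pics/'+f+'.png')[y0:y1,x0:x1]; cv2.imwrite('pics/'+o+'.png',cv2.resize(im,None,fx=s,fy=s,interpolation=cv2.INTER_CUBIC))
E
python3 - <<'E'
from h import *
print(ctrl.finger_overhang, ctrl.read_state())
for n in('scene','top'):
    grab(n,n+'0'); K,D,R,t=cam(n); print(n,K.tolist(),(-R.T@t).round(0),R.round(2).tolist())
E
```

```text
8.0 {'clock': 0.0, 'qpos': array([ 1.12019895,  0.62936582,  0.03844327,  1.51836016, -0.02701715,
        0.99631994, -0.02000238]), 'qd': array([ 0.00030688, -0.00070107,  0.00164503, -0.00184633,  0.00019539,
        0.00284578,  0.00189615]), 'tau': array([ 8.16593056e-04, -5.63396144e+01,  1.22643046e+00, -1.93442738e+01,
        1.09215238e-02,  1.04006269e-02, -6.60388693e-06]), 'eef_pos': array([ 243.79119601, -601.88570906,  238.37885453]), 'tool_rot': array([-3.13965736e+00,  1.30109563e-05,  3.84784790e-01]), 'force': array([ 0.05474477,  0.27384822, -0.11550924]), 'torque': array([0.00208219, 0.02110284, 0.00405603]), 'width': 84.9895097929239}
scene [[403.2076740448877, 0.0, 312.1511098359965], [0.0, 403.2076740448877, 202.28653341583947], [0.0, 0.0, 1.0]] [-133.  903.  964.] [[-0.76, -0.64, -0.0], [-0.42, 0.5, -0.76], [0.49, -0.58, -0.65]]
top [[505.349844842208, 0.0, 333.9871703220012], [0.0, 505.349844842208, 202.71231795950413], [0.0, 0.0, 1.0]] [-544.  293. 1876.] [[-0.16, -0.99, -0.01], [-0.85, 0.14, -0.51], [0.51, -0.07, -0.86]]
```

View pics/scene0.png

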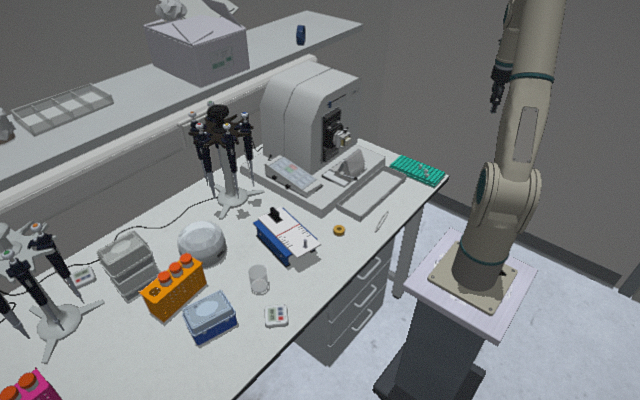

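View pics/top0.png

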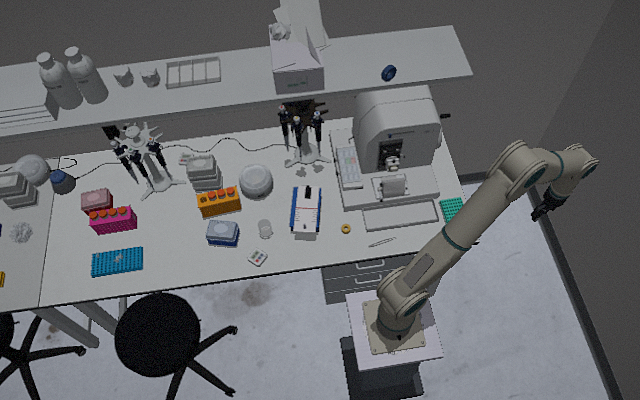

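Run:
```python
from h import *
crop('scene0',245,195,355,275,7,'c1'); crop('top0',275,170,365,245,8,'c2')
```

```text
(no output)
```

View pics/c1.png

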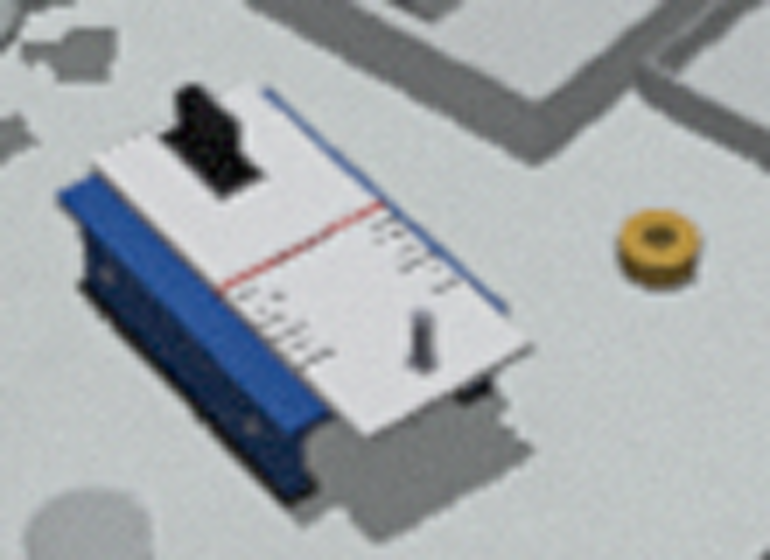

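View pics/c2.png

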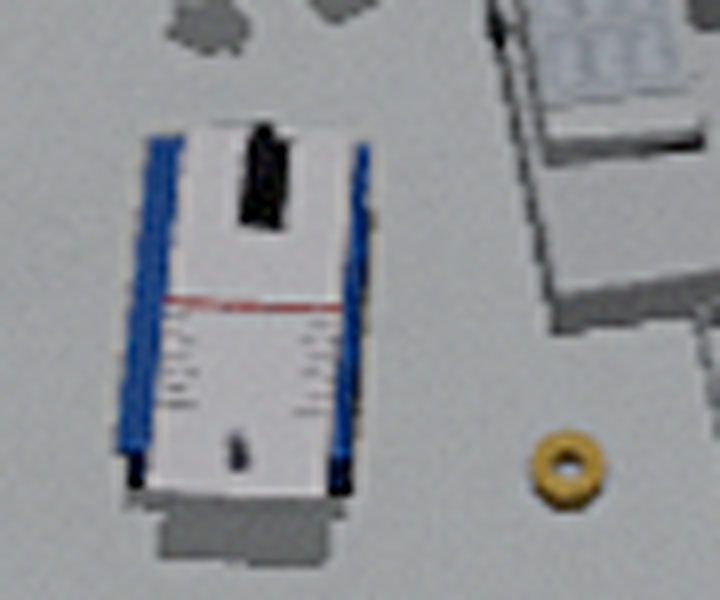

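```bash
cat > fit.py <<'E'
from h import *
from scipy.optimize import least_squares
def px(p,x0,y0,s): return (np.array(p,float)+.5)/s-.5+[x0,y0]
s=lambda p:px(p,245,195,7); t=lambda p:px(p,275,170,8)
def T(P,q): c,sn=np.cos(q[2]),np.sin(q[2]); return np.array([q[0]+c*P[0]-sn*P[1],q[1]+sn*P[0]+c*P[1],P[2]])
def fit(obs,q0,lab):
    f=lambda q:np.concatenate([proj(n,T(P,q))[0]-uv for n,P,uv in obs])
    r=least_squares(f,q0,loss='soft_l1'); print(lab,r.x.round(3)); print(f(r.x).reshape(-1,2).round(1).tolist()); return r.x
if __name__=='__main__':
    B=[('scene',(-110,45,68),s((368,437))),('scene',(-110,-45,68),s((536,346))),('scene',(110,45,68),s((93,163))),('scene',(0,45,68),s((221,288))),('scene',(0,-45,68),s((384,204))),('scene',(-90,0,99),s((422,312))),('scene',(-90,0,68),s((424,367))),
     ('top',(-110,45,68),t((147,487))),('top',(-110,-45,68),t((330,497))),('top',(110,45,68),t((185,125))),('top',(110,-45,68),t((355,130))),('top',(0,45,68),t((163,299))),('top',(0,-45,68),t((342,308))),('top',(-90,0,99),t((236,434))),('top',(-90,0,68),t((242,467)))]
    b=fit(B,[500,0,0],'board')
    S=[('scene',(-95,60,60),s((298,438))),('scene',(95,60,60),s((58,190))),('scene',(-95,-60,60),s((510,308))),('scene',(95,-60,60),s((268,88))),
     ('top',(-95,60,60),t((118,452))),('top',(95,60,60),t((148,136))),('top',(-95,-60,60),t((350,460))),('top',(95,-60,60),t((367,143)))]
    st=fit(S,b,'stand')
    R=[('scene',(0,0,18),s((659,238))),('top',(0,0,18),t((568,463)))]
    f=fit(R,[b[0]-50,b[1]-150,0],'ring')
    print('post',T((-90,0,68),b),'fin',T((75,0,100),b),'edge',T((-95,0,60),st))
    # board front relative to stand
    print('line rel edge', np.cos(st[2])*(b[0]-st[0])+np.sin(st[2])*(b[1]-st[1])+95)
E
python3 fit.py
```

```text
board [515.411 259.09  -25.34 ]
[[-0.3, 0.4], [-0.5, -0.4], [-0.8, -0.3], [-0.2, 0.7], [-0.3, 0.3], [-0.1, 0.3], [-0.2, -0.4], [0.6, 0.8], [-0.1, 0.4], [0.4, 0.2], [0.3, 0.3], [0.9, 0.7], [0.2, 0.4], [0.5, -0.2], [0.2, -0.7]]
stand [528.488 261.515 -25.334]
[[-0.8, -0.3], [-0.4, 0.8], [0.2, 0.2], [-0.3, 0.2], [0.2, 0.0], [0.3, 0.3], [0.6, -0.0], [1.0, 0.2]]
ring [425.43  109.394   0.   ]
[[-0.2, 0.2], [0.3, 0.0]]
post [427.33815198 277.61710276  68.        ] fin [588.80418968 243.6506683  100.        ] edge [435.39612381 280.46128288  60.        ]
line rel edge 82.66921905541707
```

Run:
```python
from h import *
print('tray pts',atz('top',[((550+.5)/8+275,(330+.5)/8+170),(365,228),(440,221)],20).round(0).tolist())
d=np.load('pics/top0.npy')
uv=[(u,v) for v in range(60,260,2) for u in range(280,470,2) if d[v,u]>0]
P=dep('top',uv,d)
# grid max height
for x in range(300,900,60):
    print(x,[int(max([p[2] for p in P if x<=p[0]<x+60 and y<=p[1]<y+60],default=-1)) for y in range(-480,420,60)])
```

```text
tray pts [[502.0, 105.0, 20.0], [409.0, 32.0, 20.0], [390.0, -284.0, 20.0]]
300 [-1, -1, -1, 6, 15, 11, 11, 11, 13, 13, 11, 12, 13, 4, 7]
360 [-1, -1, 31, 33, 38, 34, 30, 48, 41, 27, 18, 11, 81, 74, 10]
420 [-1, 34, 33, 33, 15, 22, 19, 126, 40, 21, 23, 75, 92, 75, 11]
480 [8, 27, 58, 76, 61, 154, 163, 153, 62, 58, 12, 79, 81, 73, 10]
540 [2, 14, 58, 66, 63, 237, 239, 105, 89, 86, 14, 81, 105, 69, 9]
600 [8, 10, 330, 359, 359, 365, 362, 350, 124, 108, 14, 75, 74, 54, 9]
660 [9, 11, 339, 364, 365, 370, 367, 347, 175, 113, 8, 10, 13, 9, -2]
720 [480, 501, 501, 499, 499, 546, 561, 498, 496, 499, 633, 621, 623, 512, -1]
780 [492, 497, 501, 501, 497, 497, 511, 500, 498, 502, 620, 625, 627, 357, -1]
840 [-6, 8, 490, 495, 498, 498, 497, 500, 500, 499, 503, 300, 309, 8, -1]
```

Call:
step_arm(deltas=[[[0.7,-8,19.5,6,0,0,0],[0.7,-8,19.5,6,0,0,0],[0.7,-8,19.5,6,0,0,0],[0.7,-8,19.5,6,0,0,0],[0.7,-8,19.5,6,0,0,0],[0.7,-8,19.5,6,0,0,0],[0.7,-8,19.5,6,0,0,0],[0.7,-8,19.5,6,0,0,0],[0.7,-8,19.5,6,0,0,0],[0.7,-8,19.5,6,0,0,0]]])

```text
clock: 0.93
eef_pos: [163.5, -406.2, 299.3]
tool_rot: [-3.141, -0.0, 0.385]
force: [-0.4, 0.2, -0.7]
width: 59.6
```

Run:
```python
from h import *
a=np.radians(np.linspace(-68.1,14.4,21)); p=440*np.c_[np.cos(a),np.sin(a)]; p[0]=[163.5,-406.2]
print(np.diff(p,axis=0).round(0).tolist(), p[-1])
```

```text
[[30.0, 11.0], [28.0, 15.0], [27.0, 17.0], [26.0, 19.0], [24.0, 21.0], [23.0, 22.0], [21.0, 24.0], [19.0, 25.0], [17.0, 27.0], [15.0, 28.0], [13.0, 29.0], [11.0, 30.0], [9.0, 30.0], [7.0, 31.0], [5.0, 31.0], [2.0, 32.0], [0.0, 32.0], [-2.0, 32.0], [-5.0, 31.0], [-7.0, 31.0]] [426.1765909  109.42355035]
```

Call:
step_arm(deltas=[[[0.7,30,11,0,0,0,-0.03],[0.7,28,15,0,0,0,-0.03],[0.7,27,17,0,0,0,-0.03],[0.7,26,19,0,0,0,-0.03],[0.7,24,21,0,0,0,-0.03],[0.7,23,22,0,0,0,-0.03],[0.7,21,24,0,0,0,-0.03],[0.7,19,25,0,0,0,-0.03],[0.7,17,27,0,0,0,-0.03],[0.7,15,28,0,0,0,-0.03]]])

```text
clock: 1.77
eef_pos: [394.8, -197.1, 299.1]
tool_rot: [-3.142, 0.0, 0.083]
force: [0.8, 0.2, 0.2]
width: 59.8
```

Call:
step_arm(deltas=[[[0.7,13,29,0,0,0,-0.03],[0.7,11,30,0,0,0,-0.03],[0.7,9,30,0,0,0,-0.03],[0.7,7,31,0,0,0,-0.03],[0.7,5,31,0,0,0,-0.03],[0.7,2,32,0,0,0,-0.03],[0.7,0,32,0,0,0,-0.03],[0.7,-2,32,0,0,0,-0.03],[0.7,-5,31,0,0,0,-0.03],[0.7,-7,31,0,0,0,-0.02]]])

```text
clock: 2.6
eef_pos: [426.8, 112.0, 299.1]
tool_rot: [3.142, 0.0, -0.207]
force: [0.2, -1.0, -0.8]
width: 59.7
```

Run:
```python
from h import *
grab('scene','s1'); grab('top','t1'); s=ctrl.read_state(); print(s['qpos'].round(3),s['eef_pos'],s['tool_rot'],s['force'],s['clock'])
```

```text
[-0.187  0.257 -0.177  1.981  0.053  0.908 -2.159] [425.54423694 116.01460936 299.24375736] [-3.13909834e+00  1.21062454e-03 -1.96567288e-01] [ 0.32345247 -0.26763898 -0.64857871] 2.7
```

View pics/s1.png

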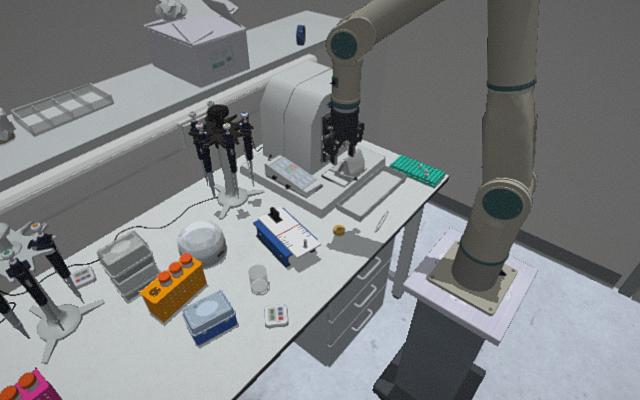

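View pics/t1.png

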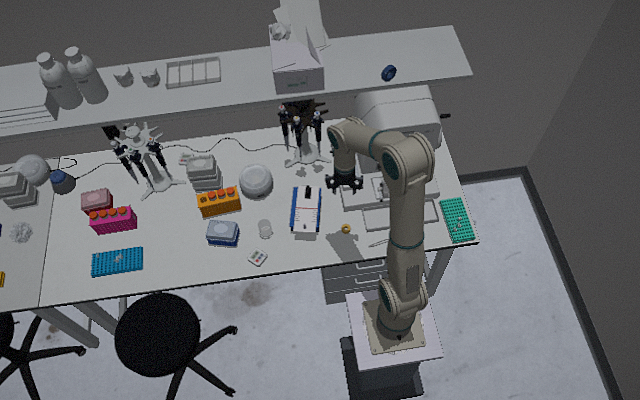

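Call:
step_arm(deltas=[[[0.7,0,-3,-25,0,0,0],[0.7,0,-3,-25,0,0,0],[0.7,0,-1,-25,0,0,0],[0.7,0,0,-25,0,0,0],[0.7,0,0,-25,0,0,0],[0.7,0,0,-25,0,0,0],[0.7,0,0,-25,0,0,0],[0.7,0,0,-25,0,0,0],[0.7,0,0,-25,0,0,0],[0.7,0,0,0,0,0,0]]])

```text
clock: 3.53
eef_pos: [424.6, 102.3, 70.8]
tool_rot: [3.138, 0.006, -0.205]
force: [-0.4, -0.6, -0.3]
width: 60.1
```

Run:
```python
from h import *
grab('scene','s2'); s=ctrl.read_state(); print(s['eef_pos'],s['tool_rot'],s['force'],s['clock'])
print(proj('scene',[s['eef_pos']]),proj('scene',[[425.4,109.4,18]]))
crop('s2',290,170,390,250,8,'s2c')
```

```text
[425.38326326 102.57023168  72.66073146] [ 3.13859523  0.00454279 -0.20522186] [-0.73872079  0.1750629   0.79571487] 3.5833
[[340.41687294 215.70757631]] [[338.50621494 228.79960952]]
```

View pics/s2c.png

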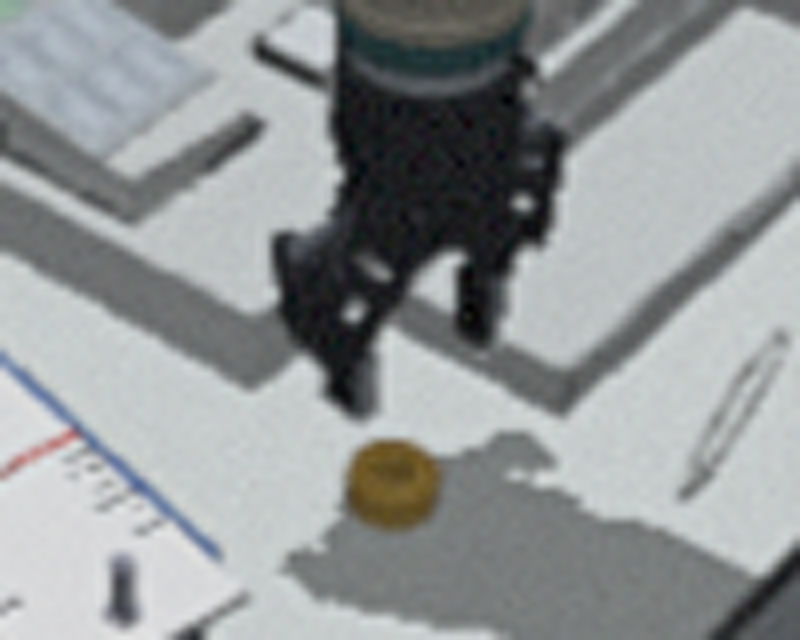

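Call:
step_arm(deltas=[[[0.7,0,0,0,0,0,0],[0.7,0,0,0,0,0,0],[0.7,0,0,0,0,0,0]]])

```text
clock: 3.83
eef_pos: [428.1, 103.7, 75.7]
tool_rot: [-3.14, -0.003, -0.205]
force: [0.3, 0.2, 0.1]
width: 59.7
```

Run:
```python
from h import *
for i in range(1): 
  s=ctrl.read_state(); print(s['eef_pos'],s['tool_rot'],s['qd'].round(3))
```

```text
[428.05089488 103.68425037  75.73008838] [-3.14024057e+00 -2.58524705e-03 -2.05437783e-01] [-0.003  0.001 -0.001  0.003  0.001 -0.004 -0.002]
```

Call:
step_arm(deltas=[[[0.7,-1,2,-10,0,0,0],[0.7,-1,2,-10,0,0,0],[0.7,-0.6,1.7,-10,0,0,0],[0.7,0,0,-10,0,0,0],[0.7,0,0,-8,0,0,0],[0.7,0,0,-6,0,0,0],[0.7,0,0,-4,0,0,0],[0.7,0,0,0,0,0,0],[0.7,0,0,0,0,0,0]]])

```text
clock: 4.58
eef_pos: [425.8, 108.3, 21.1]
tool_rot: [3.139, 0.001, -0.208]
force: [0.3, -0.3, 0.3]
width: 59.8
```

Run:
```python
from h import *
grab('scene','s3'); s=ctrl.read_state(); print(s['eef_pos'],s['tool_rot'],s['force'],s['clock'])
crop('s3',290,170,390,250,8,'s3c')
```

```text
[425.69885087 108.32208553  21.16926393] [ 3.13919887e+00  1.45678638e-03 -2.07048259e-01] [ 0.24920323  0.33837776 -0.58124204] 4.6333
```

View pics/s3c.png

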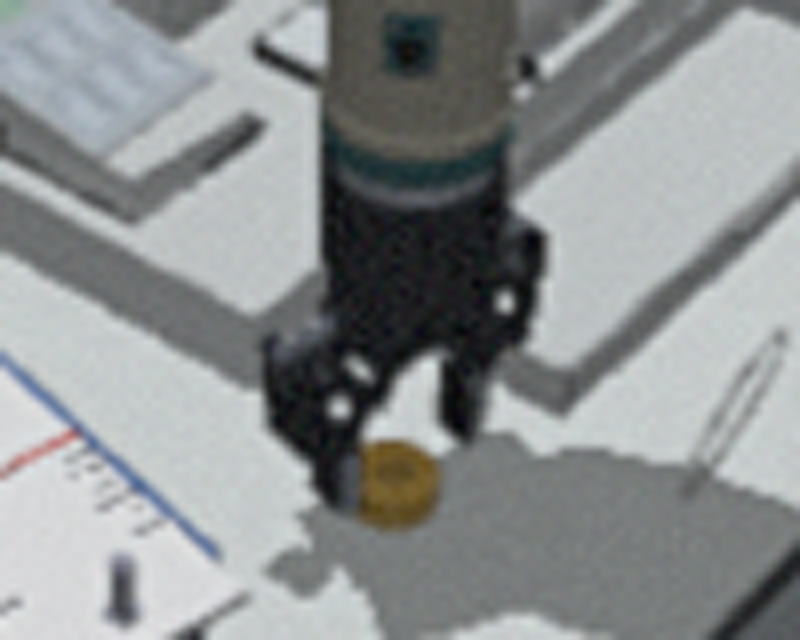

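Call:
step_arm(deltas=[[[0.7,0,1,-4,0,0,0],[0.7,0,0,-4,0,0,0],[0.7,0,0,-4,0,0,0],[0.7,0,0,0,0,0,0],[0.7,0,0,0,0,0,0]]])

```text
clock: 5.05
eef_pos: [428.3, 109.6, 11.5]
tool_rot: [3.136, 0.01, -0.204]
force: [-0.2, -0.7, -0.0]
width: 60.0
```

Call:
step_arm(deltas=[[[0.4,0,0,0,0,0,0],[0.3,0,0,0,0,0,0],[0.3,0,0,0,0,0,0],[0.3,0,0,0,0,0,0],[0.3,0,0,0,0,0,0],[0.3,0,0,0,0,0,0]]])

```text
clock: 5.55
eef_pos: [428.2, 109.4, 12.3]
tool_rot: [3.136, 0.009, -0.204]
force: [-1.5, 0.9, 6.1]
width: 37.9
```

Call:
step_arm(deltas=[[[0,0,0,0,0,0,0],[0,0,0,0,0,0,0],[0,0,0,2,0,0,0],[0,0,0,2,0,0,0],[0,0,0,0,0,0,0]]])

```text
clock: 5.97
eef_pos: [428.5, 109.6, 16.0]
tool_rot: [3.137, 0.009, -0.204]
force: [-0.8, 0.3, -1.9]
width: 37.4
```

Run:
```python
from h import *
grab('scene','s4'); s=ctrl.read_state(); print(s['eef_pos'],s['tool_rot'],s['force'],s['clock'])
crop('s4',290,170,390,250,8,'s4c')
```

```text
[428.44104885 109.56514125  15.8978403 ] [ 3.13670065  0.00923757 -0.20440294] [ 0.05117334 -0.34130864 -1.11607955] 6.0167
```

View pics/s4c.png

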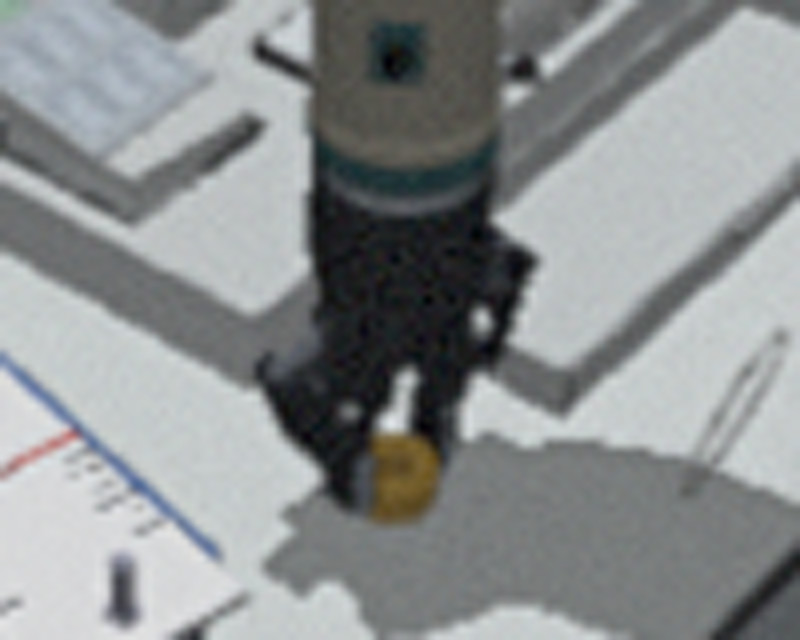

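Call:
step_arm(deltas=[[[0,0,0,8,0,0,0],[0,0,0,15,0,0,0],[0,0,0,18,0,0,0],[0,0,0,18,0,0,0],[0,0,0,18,0,0,0],[0,0,0,18,0,0,0],[0,0,0,18,0,0,0],[0,0,0,15,0,0,0],[0,0,0,6,0,0,0],[0,0,0,0,0,0,0]]])

```text
clock: 6.85
eef_pos: [429.1, 109.6, 150.7]
tool_rot: [3.137, 0.007, -0.205]
force: [0.3, -0.1, -1.1]
width: 37.5
```

Call:
step_arm(deltas=[[[0,0,8,0,0,0,0],[0,0,16,0,0,0,0],[0,0,20,0,0,0,0],[0,0,20,0,0,0,0],[0,0,20,0,0,0,0],[0,0,20,0,0,0,0],[0,0,20,0,0,0,0],[0,0,20,0,0,0,0],[0,0,14,0,0,0,0],[0,0,8,0,0,0,0]]])

```text
clock: 7.68
eef_pos: [427.2, 278.3, 148.6]
tool_rot: [3.137, 0.011, -0.201]
force: [0.5, 0.6, -1.2]
width: 37.5
```

Call:
step_arm(deltas=[[[0,0,0,0,0,0,0],[0,0,0,0,0,0,0],[0,0,0,0,0,0,0]]])

```text
clock: 7.93
eef_pos: [428.0, 274.1, 149.1]
tool_rot: [3.134, 0.01, -0.205]
force: [-0.5, -0.2, -0.9]
width: 37.7
```

Run:
```python
from h import *
grab('scene','s5'); grab('top','t5');s=ctrl.read_state(); print(s['eef_pos'],s['tool_rot'],s['force'],s['clock'],s['qpos'].round(2))
crop('s5',245,150,355,250,7,'s5c')
crop('t5',275,140,365,240,6,'t5c')
```

```text
[428.43585806 274.09586399 149.44748576] [ 3.13500635  0.00963469 -0.20583226] [ 0.38036327 -0.46622902 -1.71033449] 8.0333 [-0.25  0.62 -0.56  1.98  0.49  0.7  -2.89]
```

View pics/s5c.png

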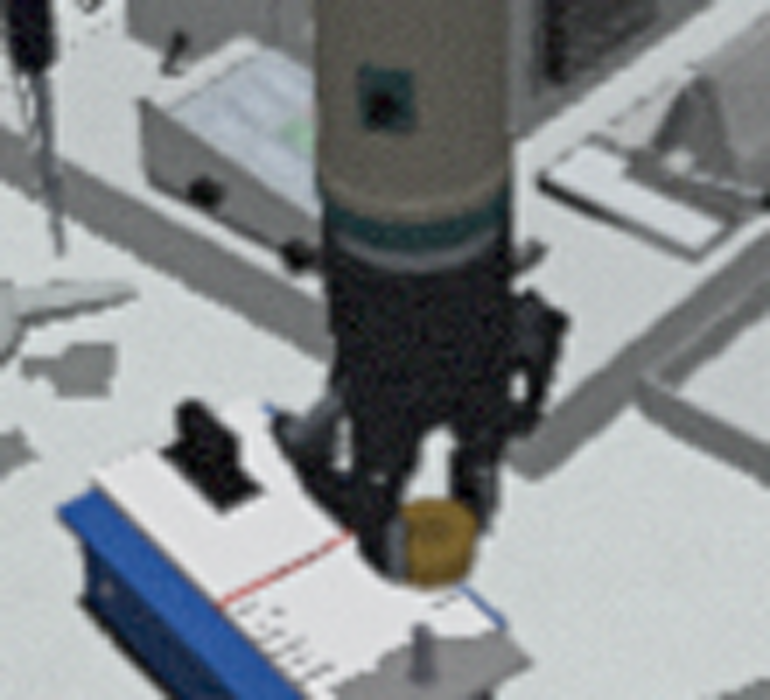

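View pics/t5c.png

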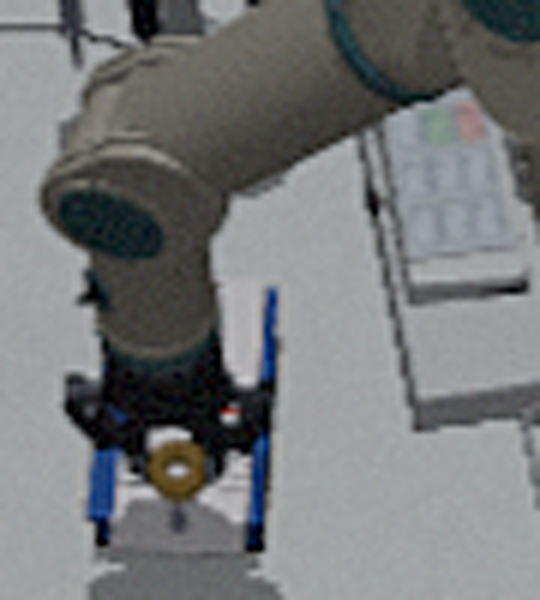

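Call:
step_arm(deltas=[[[0,0,0,0,0,0,0.05],[0,0,0,0,0,0,0.12],[0,0,0,0,0,0,0.12],[0,0,0,0,0,0,0.12],[0,0,0,0,0,0,0.12],[0,0,0,0,0,0,0.12],[0,0,0,0,0,0,0.12],[0,0,0,0,0,0,0.12],[0,0,0,0,0,0,0.12],[0,0,0,0,0,0,0.12]]])

```text
clock: 8.87
eef_pos: [428.8, 274.3, 149.7]
tool_rot: [3.136, 0.01, 0.93]
force: [0.8, -0.1, -0.7]
width: 37.5
```

Run:
```python
from h import *
s=ctrl.read_state(); print(s['eef_pos'],s['tool_rot'],s['force'],s['clock'],s['qpos'].round(2))
```

```text
[428.77312792 274.30697966 149.74444359] [3.13573802 0.00985091 0.92991567] [ 0.80777257 -0.05061124 -0.68085953] 8.8667 [-0.08  0.7  -0.86  1.97  0.74  0.82 -2.01]
```

Right direction; continue to a half turn (yaw ≈ -0.204+π = 2.938).

Call:
step_arm(deltas=[[[0,0,0,0,0,0,0.12],[0,0,0,0,0,0,0.12],[0,0,0,0,0,0,0.12],[0,0,0,0,0,0,0.12],[0,0,0,0,0,0,0.12],[0,0,0,0,0,0,0.12],[0,0,0,0,0,0,0.12],[0,0,0,0,0,0,0.12],[0,0,0,0,0,0,0.12],[0,0,0,0,0,0,0.12]]])

```text
clock: 9.7
eef_pos: [428.9, 274.2, 149.6]
tool_rot: [3.137, 0.01, 2.13]
force: [1.1, 0.4, -1.5]
width: 37.5
```

Call:
step_arm(deltas=[[[0,0,0,0,0,0,0.12],[0,0,0,0,0,0,0.12],[0,0,0,0,0,0,0.12],[0,0,0,0,0,0,0.12],[0,0,0,0,0,0,0.12],[0,0,0,0,0,0,0.12],[0,0,0,0,0,0,0.06],[0,0,0,0,0,0,0],[0,0,0,0,0,0,0]]])

```text
clock: 10.45
eef_pos: [428.7, 274.6, 149.6]
tool_rot: [3.137, 0.01, 2.902]
force: [0.2, 0.7, 0.4]
width: 37.5
```

Run:
```python
from h import *
s=ctrl.read_state(); print(s['eef_pos'],s['tool_rot'],s['force'],s['clock'],s['qpos'].round(2))
```

```text
[428.71685422 274.59542627 149.63086441] [3.13712386 0.0096608  2.90247324] [0.23937122 0.73891378 0.43350431] 10.45 [ 0.09  0.87 -1.21  1.99  0.99  1.04 -0.27]
```

Run:
```python
from h import *
grab('scene','s6'); grab('top','t6')
crop('s6',245,150,355,250,7,'s6c')
crop('t6',275,160,345,230,8,'t6c')
from scipy.spatial.transform import Rotation as Ro
s=ctrl.read_state(); R=Ro.from_euler('xyz',s['tool_rot']); W=Ro.from_euler('xyz',[np.pi,0,np.pi-0.204]); print((W*R.inv()).as_rotvec())
```

```text
[-0.00246722  0.01046686  0.03419312]
```

View pics/s6c.png

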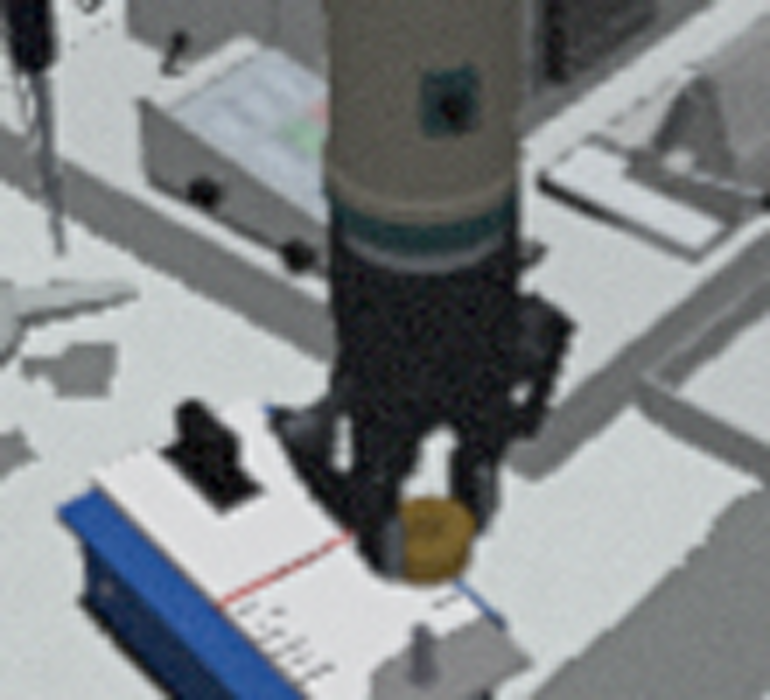

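View pics/t6c.png

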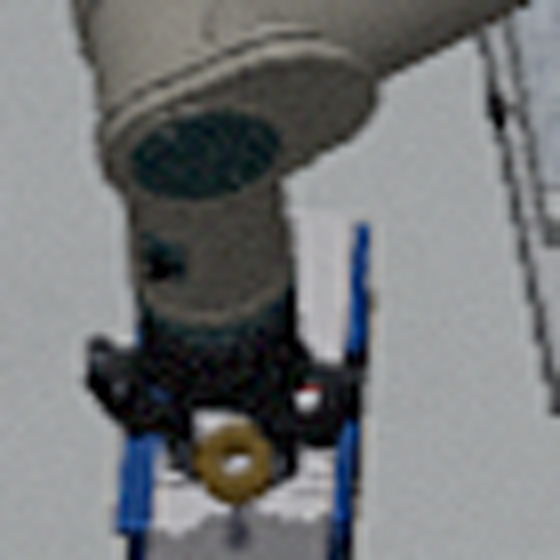

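Run:
```python
from h import *
from fit import px
for lab,a,b in(('6',px((430,522),245,150,7),px((237,462),275,160,8)),('5',px((437,525),245,150,7),px((178,467),275,140,6))):
    print(lab,atz('scene',[a],155).round(1),atz('top',[b],155).round(1))
```

```text
6 [[428.6 269.3 155. ]] [[424.7 275.8 155. ]]
5 [[425.2 268.8 155. ]] [[424.2 275.6 155. ]]
```

Call:
step_arm(deltas=[[[0,-1,1.5,-5,-0.001,0.005,0.017],[0,-1,1.5,-6,-0.001,0.005,0.017],[0,0,0,-6,0,0,0],[0,0,0,-6,0,0,0],[0,0,0,-6,0,0,0],[0,0,0,-4,0,0,0],[0,0,0,0,0,0,0],[0,0,0,0,0,0,0]]])

```text
clock: 11.22
eef_pos: [426.1, 278.6, 116.5]
tool_rot: [3.141, -0.0, 2.94]
force: [0.2, -0.6, -1.6]
width: 37.7
```

Run:
```python
from h import *
grab('scene','s7'); grab('top','t7')
crop('s7',275,200,335,260,10,'s7c')
crop('t7',275,185,335,245,10,'t7c')
s=ctrl.read_state(); print(s['eef_pos'],s['tool_rot'],s['force'],s['clock'],s['qpos'].round(2))
```

```text
[426.40158109 278.7962619  116.9938033 ] [3.14011179e+00 2.38407525e-04 2.93991912e+00] [-0.45810799  0.40055644 -0.80723822] 11.3167 [ 0.06  0.92 -1.17  2.    1.05  1.01 -0.28]
```

View pics/s7c.png

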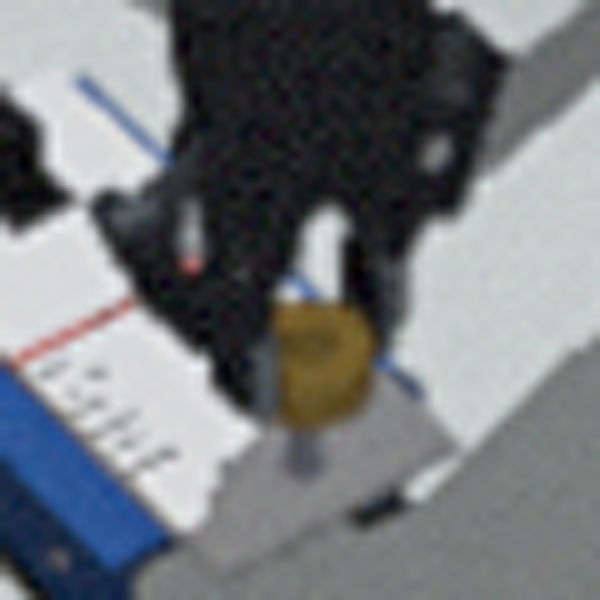

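View pics/t7c.png

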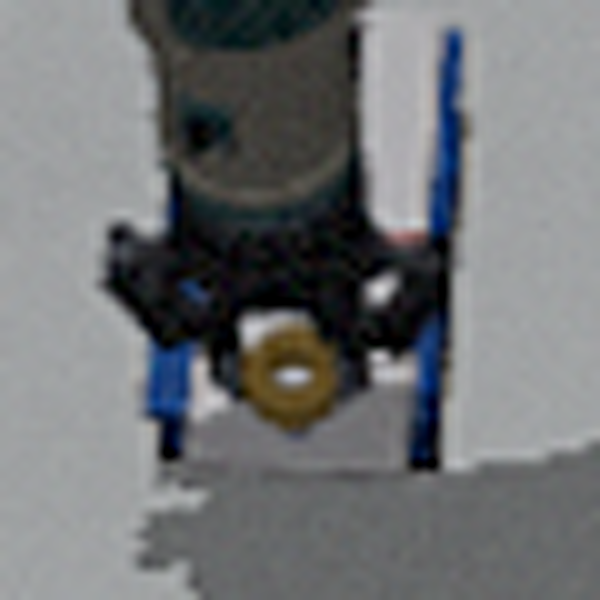

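```bash
cat > ov.py <<'E'
from h import *
def draw(f,n,x0,y0,x1,y1,s,o,c,zb,post):
    im=cv2.resize(cv2.imread('pics/'+f+'.png')[y0:y1,x0:x1],None,fx=s,fy=s,interpolation=cv2.INTER_CUBIC)
    a=np.linspace(0,2*np.pi,60)
    def ln(P,col,cl=True):
        q=(proj(n,P)-[x0,y0]+.5)*s-.5
        cv2.polylines(im,[np.round(q).astype(np.int32).reshape(-1,1,2)],cl,col,1)
    for r,z,col in((20,zb+18,(0,255,0)),(8,zb+18,(255,255,0)),(20,zb,(0,0,255))):
        ln(np.c_[c[0]+r*np.cos(a),c[1]+r*np.sin(a),0*a+z],col)
    for z in(68,99): ln(np.c_[post[0]+5*np.cos(a),post[1]+5*np.sin(a),0*a+z],(255,0,255))
    cv2.imwrite('pics/'+o+'.png',im)
E
python3 - <<'E'
from ov import *
draw('s7','scene',275,200,335,260,10,'s7o',(427,278.8),104.7,(427.3,277.6))
draw('t7','top',275,185,335,245,10,'t7o',(427,278.8),104.7,(427.3,277.6))
a=cv2.imread('pics/s7o.png');b=cv2.imread('pics/t7o.png');cv2.imwrite('pics/o7.png',cv2.resize(np.hstack([a[200:550,150:550],b[200:550,100:500]]),None,fx=1,fy=1))
E
```

```text
(no output)
```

View pics/o7.png

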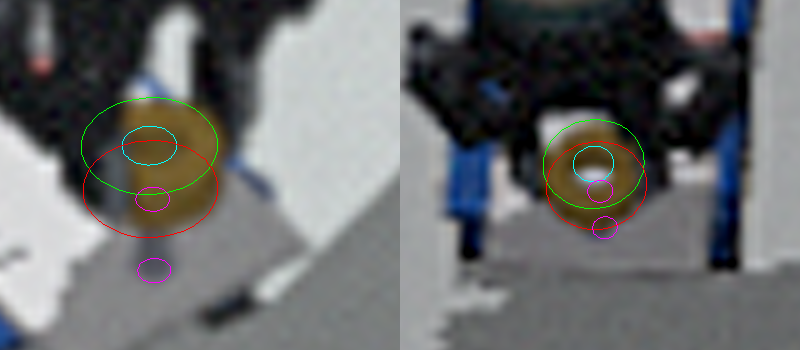

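Call:
step_arm(deltas=[[[0,1.2,0.6,-2,0,0,0],[0,0,0,-1.5,0,0,0],[0,0,0,0,0,0,0],[0,0,0,0,0,0,0],[0,0,0,0,0,0,0]]])

```text
clock: 11.73
eef_pos: [427.5, 279.2, 113.3]
tool_rot: [3.14, 0.0, 2.94]
force: [-0.5, 0.2, -1.0]
width: 37.7
```

Run:
```python
from ov import *
s=ctrl.read_state(); print(s['eef_pos'],s['tool_rot'],s['force'],s['clock'],s['qpos'].round(2))
grab('scene','s8'); grab('top','t8')
e=s['eef_pos']; c=(426.7,277.4); zb=e[2]-12.3
draw('s8','scene',275,200,335,260,10,'s7o',c,zb,(427.3,277.6))
draw('t8','top',275,185,335,245,10,'t7o',c,zb,(427.3,277.6))
a=cv2.imread('pics/s7o.png');b=cv2.imread('pics/t7o.png');cv2.imwrite('pics/o8.png',np.hstack([a[200:550,150:550],b[200:550,100:500]]))
crop('s8',290,215,330,255,10,'a');crop('t8',285,200,325,240,10,'b')
cv2.imwrite('pics/o8r.png',np.hstack([cv2.imread('pics/a.png'),cv2.imread('pics/b.png')]))
```

```text
[427.53785459 279.18470393 113.30589617] [3.14047615e+00 5.96120909e-05 2.93987033e+00] [-0.51101307  0.15616461 -0.95239066] 11.7333 [ 0.05  0.93 -1.17  2.    1.06  1.   -0.29]
```

View pics/o8.png

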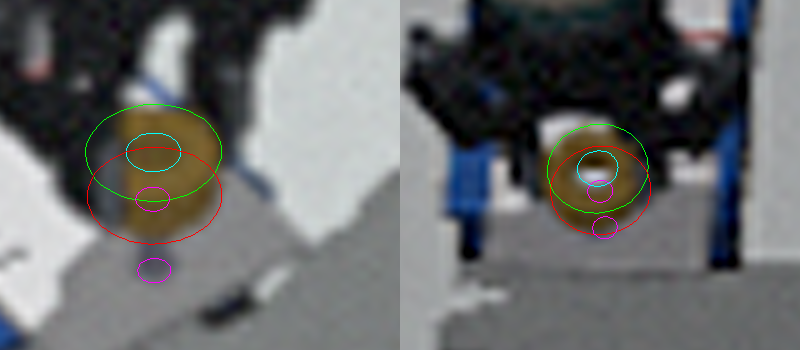

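View pics/o8r.png

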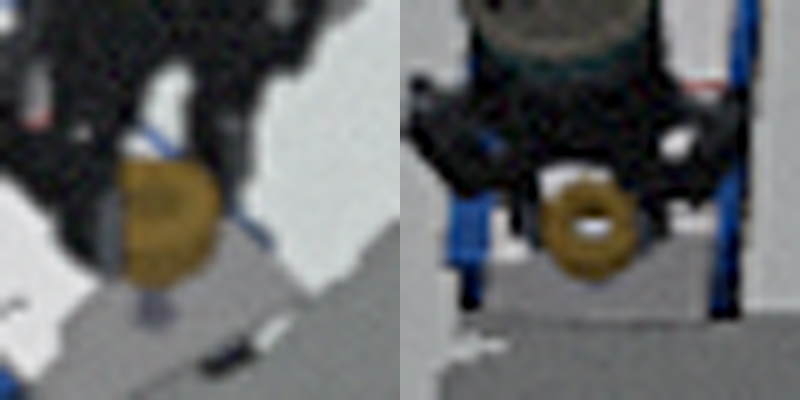

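Call:
step_arm(deltas=[[[0,0.3,0,-2,0,0,0],[0,0,0,-2,0,0,0],[0,0,0,-2,0,0,0],[0,0,0,-2,0,0,0],[0,0,0,0,0,0,0]]])

```text
clock: 12.25
eef_pos: [427.7, 278.9, 104.8]
tool_rot: [3.141, -0.0, 2.94]
force: [0.0, -0.5, -1.3]
width: 37.1
```

Run:
```python
from ov import *
s=ctrl.read_state(); print(s['eef_pos'],s['tool_rot'],s['force'],s['torque'])
grab('scene','s9'); grab('top','t9')
crop('s9',290,215,330,255,10,'a');crop('t9',285,200,325,240,10,'b')
cv2.imwrite('pics/o9r.png',np.hstack([cv2.imread('pics/a.png'),cv2.imread('pics/b.png')]))
```

```text
[427.67541676 278.92546559 104.76369591] [ 3.14116513e+00 -4.25379425e-04  2.93987685e+00] [ 0.0369745  -0.49126778 -1.34288989] [-0.00308107  0.01618797  0.0225365 ]
```

View pics/o9r.png

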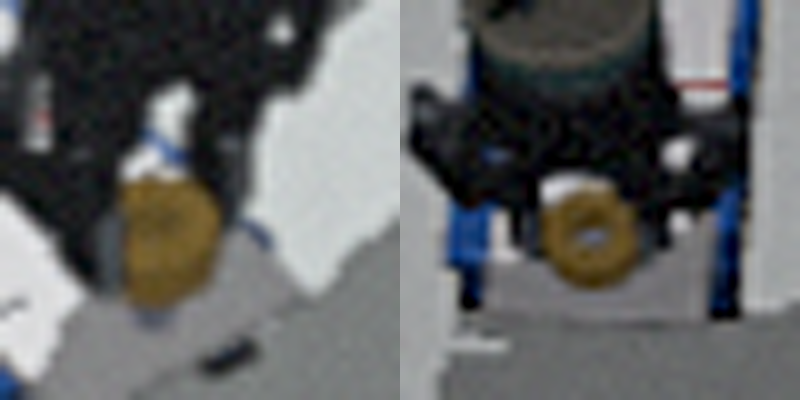

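Call:
step_arm(deltas=[[[0,0,0,-3,0,0,0],[0,0,0,-3,0,0,0],[0,0,0,-3,0,0,0],[0,0,0,-3,0,0,0],[0,0,0,-3,0,0,0],[0,0,0,-3,0,0,0],[0,0,0,-3,0,0,0],[0,0,0,0,0,0,0]]])

```text
clock: 13.02
eef_pos: [427.6, 278.9, 83.6]
tool_rot: [3.141, -0.001, 2.94]
force: [-0.6, 0.9, -1.4]
width: 37.5
```

Call:
step_arm(deltas=[[[0,0,0,-1,0,0,0],[0,0,0,-1,0,0,0],[0,0,0,-0.5,0,0,0],[0,0,0,0,0,0,0]]])

```text
clock: 13.35
eef_pos: [427.9, 279.2, 81.8]
tool_rot: [3.141, 0.0, 2.94]
force: [0.5, 0.6, -1.4]
width: 37.6
```

Call:
step_arm(deltas=[[[0,0,0,-1,0,0,0],[0,0,0,0,0,0,0],[0,0,0,-1,0,0,0],[0,0,0,0,0,0,0]]])

```text
clock: 13.68
eef_pos: [427.8, 279.2, 80.3]
tool_rot: [3.141, 0.001, 2.94]
force: [-0.2, -1.3, 4.7]
width: 37.7
```

Call:
step_arm(deltas=[[[0.5,0,0,0,0,0,0],[0.65,0,0,0,0,0,0],[0.65,0,0,0,0,0,0],[0.65,0,0,0,0,0,0],[0.65,0,0,5,0,0,0],[0.65,0,0,12,0,0,0],[0.65,0,0,15,0,0,0],[0.65,0,0,15,0,0,0],[0.65,0,0,15,0,0,0],[0.65,0,0,10,0,0,0]]])

```text
clock: 14.52
eef_pos: [428.0, 279.7, 153.4]
tool_rot: [3.139, 0.001, 2.94]
force: [0.2, 0.2, 0.3]
width: 55.4
```

Call:
step_arm(deltas=[[[0.65,0,0,0,0,0,0],[0.65,0,0,0,0,0,0]]])

```text
clock: 14.68
eef_pos: [428.1, 279.1, 152.0]
tool_rot: [3.14, 0.001, 2.94]
force: [-0.1, -0.4, -0.7]
width: 55.2
```

Run:
```python
from ov import *
s=ctrl.read_state(); print(s['eef_pos'],s['tool_rot'],s['force'],s['clock'],s['qpos'].round(2))
grab('scene','s10'); grab('top','t10')
crop('s10',245,195,345,265,8,'s10c');crop('t10',275,170,355,240,8,'t10c')
```

```text
[428.14796072 279.10864252 152.03357639] [3.14032159e+00 1.12039096e-03 2.93950318e+00] [-0.10681221 -0.35308744 -0.70492997] 14.6833 [ 0.07  0.86 -1.19  1.97  0.96  1.03 -0.21]
```

View pics/s10c.png

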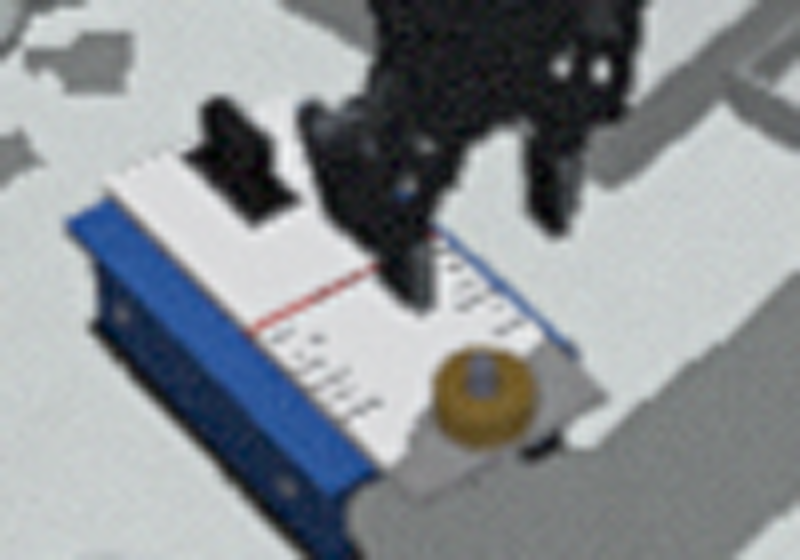

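View pics/t10c.png

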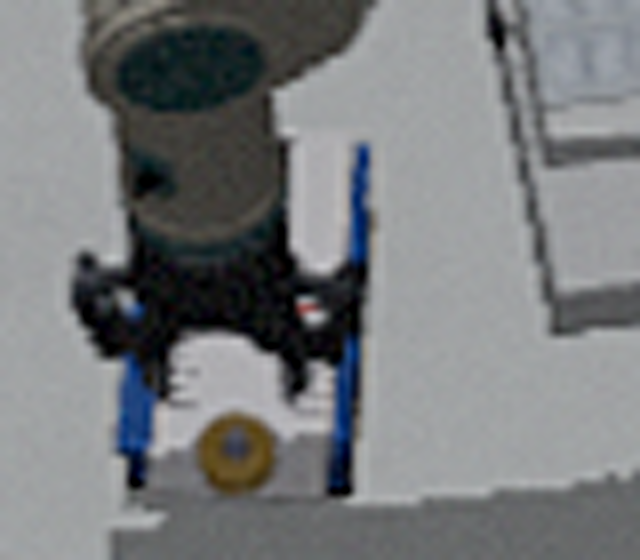

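Call:
step_arm(deltas=[[[0.5,8,-1.7,0,0,0,0],[0.5,12,-2.6,0,0,0,0],[0.5,16,-3.5,0,0,0,0],[0.5,16,-3.5,0,0,0,0],[0.5,16,-3.5,0,0,0,0]]])

```text
clock: 15.2
eef_pos: [496.9, 263.6, 150.8]
tool_rot: [3.141, -0.001, 2.94]
force: [-0.6, 1.2, -0.3]
width: 42.7
```

Run:
```python
from ov import *
s=ctrl.read_state(); print(s['eef_pos'],s['tool_rot'],s['force'],s['clock'],s['qpos'].round(2))
```

```text
[496.8984431  263.62636952 150.81654944] [ 3.14147511e+00 -8.92126869e-04  2.93970261e+00] [-0.59190688  1.16597862 -0.31575456] 15.2 [ 0.12  0.91 -1.17  1.83  0.96  1.1  -0.05]
```

Call:
step_arm(deltas=[[[0.5,16,-3.5,0,0,0,0],[0.5,16,-3.5,0,0,0,0],[0.5,16,-3.5,0,0,0,0],[0.5,16,-3.5,0,0,0,0],[0.5,14,-3,0,0,0,0],[0.5,9,-1.7,0,0,0,0],[0.5,4,-0.5,0,0,0,0],[0.5,0,0,0,0,0,0],[0.5,0,0,0,0,0,0],[0.5,0,0,0,0,0,0]]])

```text
clock: 16.03
eef_pos: [585.9, 245.6, 151.7]
tool_rot: [3.141, -0.001, 2.941]
force: [0.1, 0.2, 0.9]
width: 42.6
```

Run:
```python
from ov import *
s=ctrl.read_state(); print(s['eef_pos'],s['tool_rot'],s['force'],s['clock'],s['qpos'].round(2))
grab('scene','s11'); grab('top','t11')
crop('s11',245,150,355,260,7,'s11c');crop('t11',275,150,355,240,6,'t11c')
```

```text
[585.89591132 245.60657337 151.72870344] [ 3.14067894e+00 -6.14471199e-04  2.94135602e+00] [0.07020301 0.16171101 0.91370324] 16.0333 [ 0.15  0.98 -1.15  1.62  0.96  1.19  0.15]
```

View pics/s11c.png

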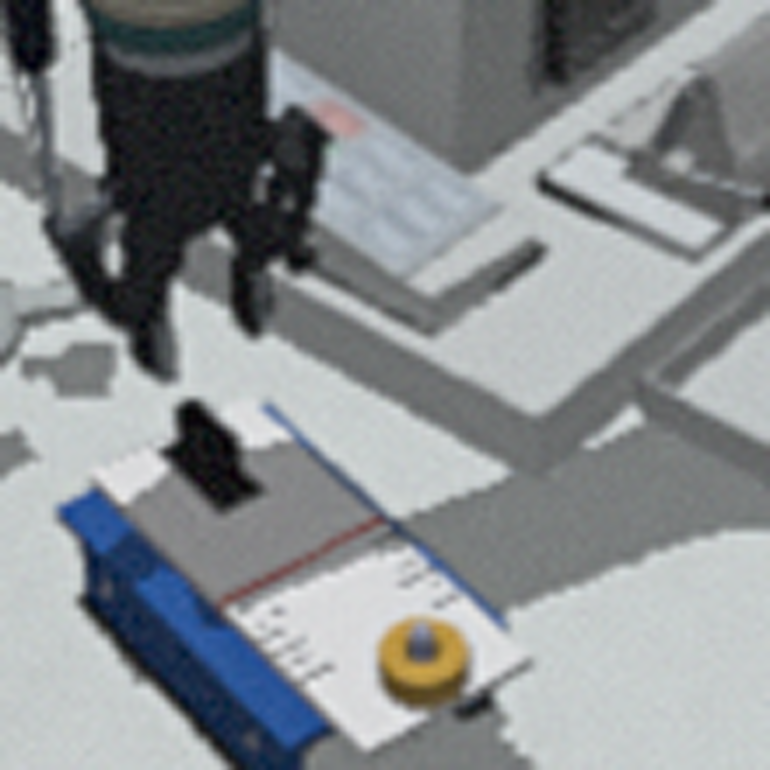

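View pics/t11c.png

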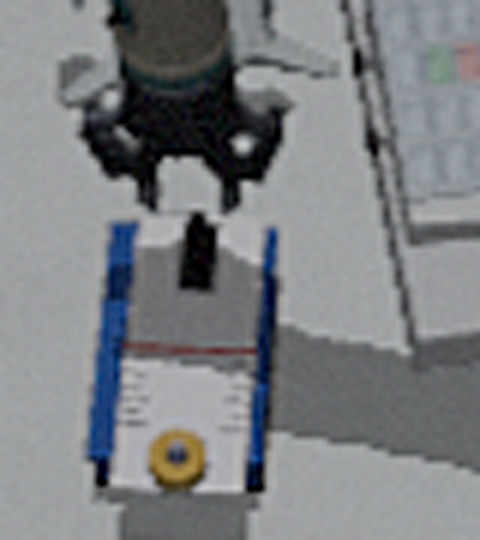

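Call:
step_arm(deltas=[[[0.5,1.5,-0.5,-6,0,0,-0.003],[0.5,1,-0.5,-9,0,0,0],[0.5,0,0,-9,0,0,0],[0.5,0,0,-7,0,0,0],[0.5,0,0,-4,0,0,0],[0.5,0,0,0,0,0,0],[0.5,0,0,0,0,0,0]]])

```text
clock: 16.72
eef_pos: [589.1, 244.2, 116.4]
tool_rot: [3.141, -0.001, 2.937]
force: [0.6, 0.2, 1.1]
width: 42.7
```

Run:
```python
from ov import *
s=ctrl.read_state(); print(s['eef_pos'],s['tool_rot'],s['force'],s['clock'],s['qpos'].round(2))
grab('scene','s12'); grab('top','t12')
crop('s12',245,160,305,230,8,'a');crop('t12',275,160,335,230,8,'b')
cv2.imwrite('pics/o12.png',np.hstack([cv2.imread('pics/a.png')[:,:400],cv2.imread('pics/b.png')[:,:400]]))
```

```text
[589.14481629 244.23332448 116.36513968] [ 3.14062009e+00 -6.54031539e-04  2.93696149e+00] [0.55214031 0.20373381 1.10609088] 16.7167 [ 0.14  1.03 -1.12  1.64  1.    1.15  0.12]
```

View pics/o12.png

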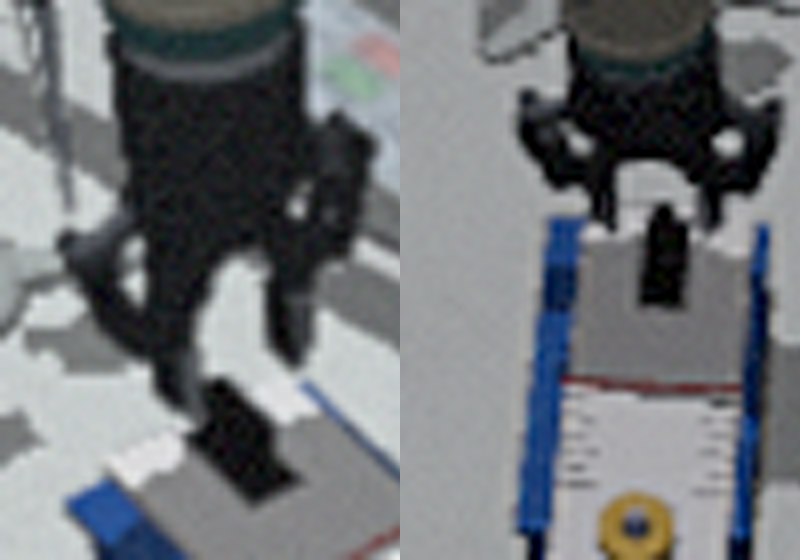

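Call:
step_arm(deltas=[[[0.5,0,-0.8,-5,0,0,0],[0.5,0,0,-7,0,0,0],[0.5,0,0,-7,0,0,0],[0.5,0,0,-7,0,0,0],[0.5,0,0,-4,0,0,0],[0.5,0,0,-2,0,0,0],[0.5,0,0,0,0,0,0],[0.5,0,0,0,0,0,0],[0.5,0,0,0,0,0,0]]])

```text
clock: 17.57
eef_pos: [589.5, 243.6, 85.1]
tool_rot: [3.14, 0.0, 2.937]
force: [-0.7, -0.0, -0.0]
width: 43.1
```

Run:
```python
from ov import *
s=ctrl.read_state(); print(s['eef_pos'],s['tool_rot'],s['force'],s['clock'],s['qpos'].round(2))
grab('scene','s13'); grab('top','t13')
crop('s13',245,170,295,230,8,'a');crop('t13',275,170,325,230,8,'b')
cv2.imwrite('pics/o13.png',np.hstack([cv2.imread('pics/a.png')[:,:400],cv2.imread('pics/b.png')[:,:400]]))
```

```text
[589.48107992 243.61212111  85.07152981] [3.14006677e+00 3.51986836e-04 2.93685825e+00] [-0.71864402 -0.00090717 -0.02741523] 17.5667 [ 0.13  1.06 -1.09  1.66  1.04  1.11  0.09]
```

View pics/o13.png

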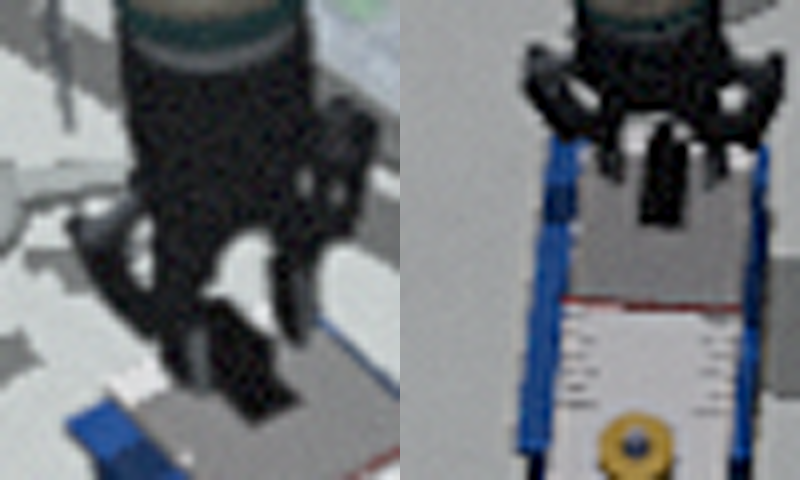

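Call:
step_arm(deltas=[[[0.4,0,0,-2,0,0,0],[0.35,0,0,-1.5,0,0,0],[0.3,0,0,0,0,0,0],[0.26,0,0,0,0,0,0],[0.22,0,0,0,0,0,0],[0.22,0,0,0,0,0,0]]])

```text
clock: 18.17
eef_pos: [589.4, 243.4, 81.3]
tool_rot: [3.14, 0.0, 2.937]
force: [-0.5, -0.8, 0.1]
width: 19.0
```

Run:
```python
from ov import *
s=ctrl.read_state(); print(s['eef_pos'],s['tool_rot'],s['force'],s['clock'],s['width'])
grab('scene','s14'); grab('top','t14')
crop('s14',245,170,295,230,8,'a');crop('t14',275,170,325,230,8,'b')
cv2.imwrite('pics/o14.png',np.hstack([cv2.imread('pics/a.png')[:,:400],cv2.imread('pics/b.png')[:,:400]]))
```

```text
[589.35868056 243.40601394  81.31064715] [3.14047491e+00 6.58810229e-05 2.93683275e+00] [-0.53376591 -0.81892549  0.08051889] 18.1667 18.95219881264978
```

View pics/o14.png

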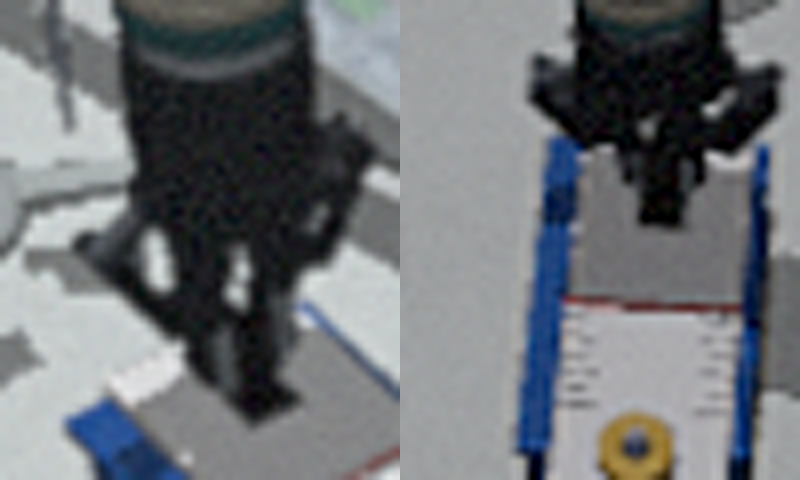

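Call:
step_arm(deltas=[[[0.18,0,0,0,0,0,0],[0.16,0,0,0,0,0,0],[0.12,0,0,0,0,0,0],[0,0,0,0,0,0,0],[0,0,0,0,0,0,0],[0,0,0,0,0,0,0]]])

```text
clock: 18.77
eef_pos: [589.5, 243.8, 81.5]
tool_rot: [3.14, 0.0, 2.937]
force: [0.3, 1.4, 0.8]
width: 13.0
```

Run:
```python
from ov import *
s=ctrl.read_state(); print(s['eef_pos'],s['tool_rot'],s['force'],s['torque'],s['clock'],s['width'])
grab('scene','s15'); grab('top','t15')
crop('s15',245,195,355,275,7,'s15c');crop('t15',275,170,365,245,8,'t15c')
```

```text
[589.46860777 243.79605822  81.5278133 ] [3.13967884e+00 2.31369866e-04 2.93674301e+00] [0.25543741 1.41132821 0.80131257] [ 0.20442734 -0.02910562 -0.22316735] 18.7667 12.952459877990531
```

View pics/s15c.png

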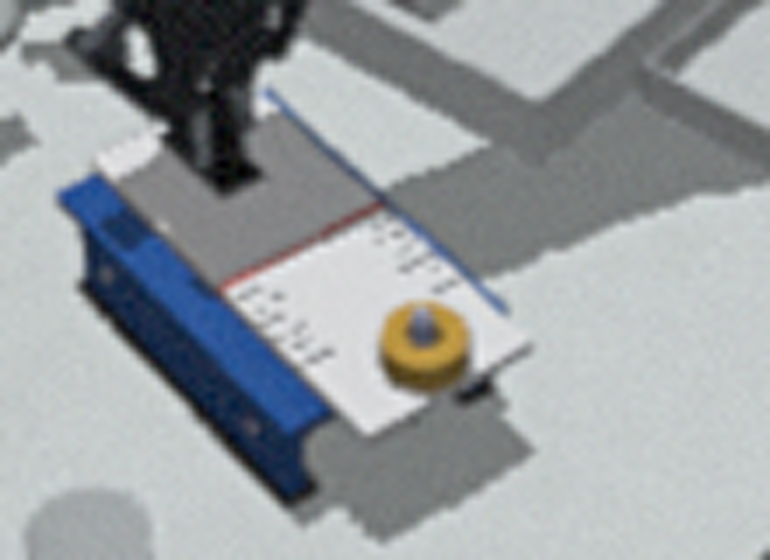

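View pics/t15c.png

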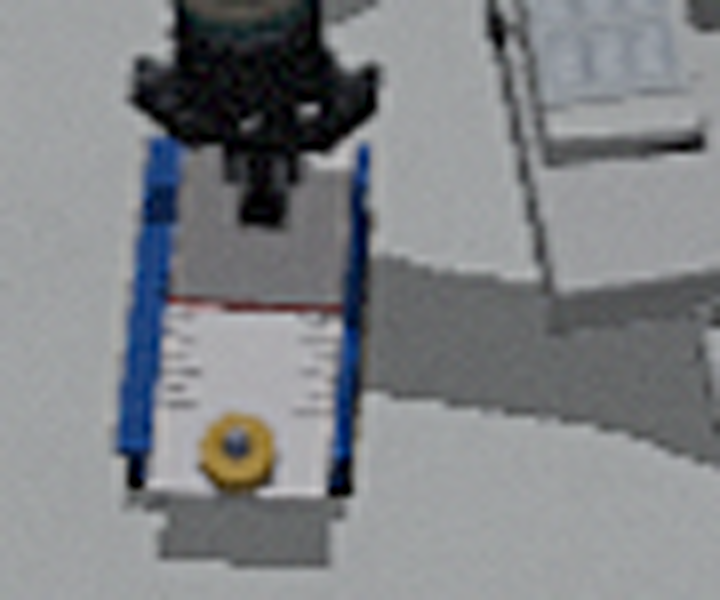

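Call:
step_arm(deltas=[[[0,-2,0.4,0,0,0,0],[0,-3.9,0.8,0,0,0,0],[0,-3.9,0.8,0,0,0,0],[0,-3.9,0.8,0,0,0,0],[0,-3.9,0.8,0,0,0,0],[0,-2,0.4,0,0,0,0],[0,0,0,0,0,0,0]]])

```text
clock: 19.45
eef_pos: [569.1, 247.4, 81.5]
tool_rot: [3.141, -0.0, 2.938]
force: [1.5, -1.0, 5.5]
width: 13.1
```

Run:
```python
from ov import *
s=ctrl.read_state(); print(s['eef_pos'],s['tool_rot'],s['force'],s['torque'],s['clock'],s['width'],s['qpos'].round(2))
```

```text
[569.0733488  247.39156812  81.50417494] [ 3.14108960e+00 -1.20621628e-04  2.93776654e+00] [ 1.4649     -0.98534987  5.45546851] [-0.15497676 -0.2887719   0.00718347] 19.45 13.09144048868373 [ 0.13  1.05 -1.09  1.71  1.05  1.09  0.04]
```

Call:
step_arm(deltas=[[[0,-2,0.4,0,0,0,0],[0,-3.9,0.8,0,0,0,0],[0,-3.9,0.8,0,0,0,0],[0,-3.9,0.8,0,0,0,0],[0,-3.9,0.8,0,0,0,0],[0,-3.9,0.8,0,0,0,0],[0,-3.9,0.8,0,0,0,0],[0,-3.9,0.8,0,0,0,0],[0,-3.9,0.8,0,0,0,0],[0,-2,0.4,0,0,0,0]]])

```text
clock: 20.28
eef_pos: [534.2, 254.8, 81.5]
tool_rot: [3.14, 0.0, 2.937]
force: [4.3, -1.0, 4.9]
width: 12.9
```

Call:
step_arm(deltas=[[[0,0,0,0,0,0,0],[0,0,0,0,0,0,0]]])

```text
clock: 20.45
eef_pos: [533.8, 254.9, 81.5]
tool_rot: [3.141, -0.001, 2.938]
force: [2.5, -1.0, 5.8]
width: 13.0
```

Run:
```python
from ov import *
s=ctrl.read_state(); print(s['eef_pos'],s['tool_rot'],s['force'],s['torque'],s['clock'],s['width'],s['qpos'].round(2))
grab('scene','s16'); grab('top','t16')
crop('s16',245,195,355,275,7,'s16c');crop('t16',275,170,365,245,8,'t16c')
```

```text
[533.83116145 254.85593911  81.48613599] [ 3.14057184e+00 -6.46853066e-04  2.93756796e+00] [ 2.54067036 -1.02114416  5.78081526] [-0.22456681 -0.56414125  0.03352143] 20.45 12.958918982591706 [ 0.11  1.03 -1.09  1.79  1.07  1.05 -0.04]
```

View pics/s16c.png

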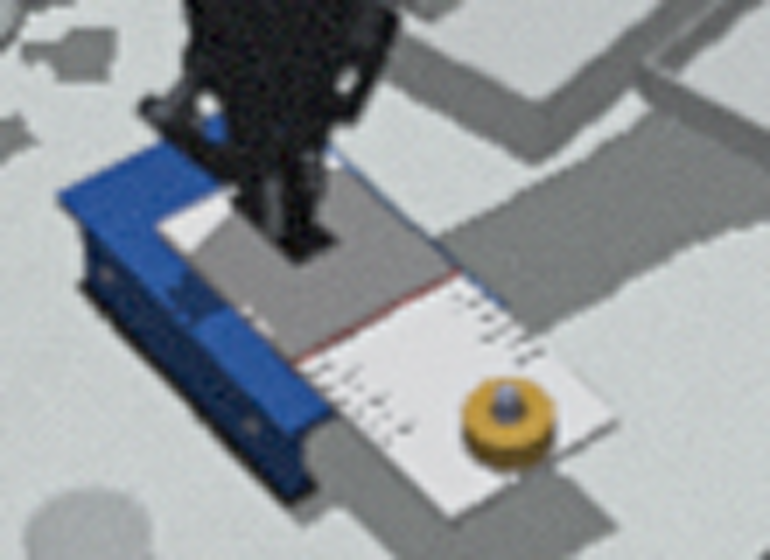

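View pics/t16c.png

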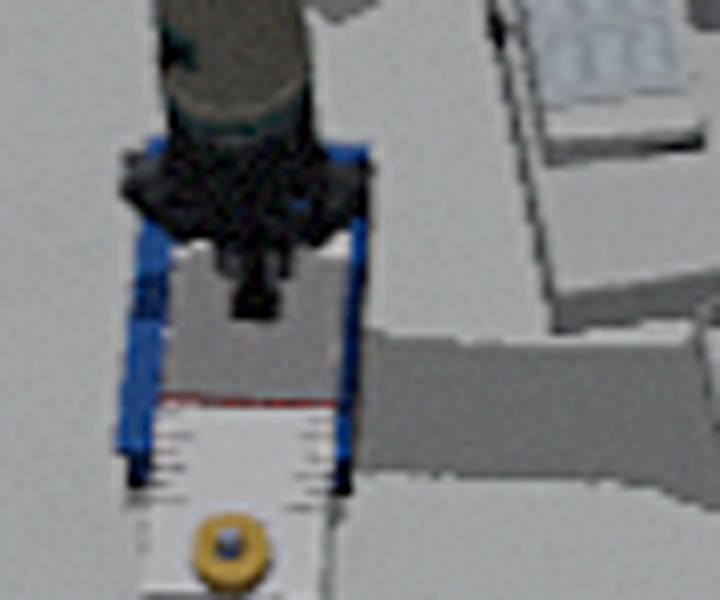

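```bash
cat > rel.py <<'E'
from fit import *
S=[('scene',(-95,60,60),s((298,438))),('scene',(95,60,60),s((58,190))),('scene',(-95,-60,60),s((510,308))),('scene',(95,-60,60),s((268,88))),
     ('top',(-95,60,60),t((118,452))),('top',(95,60,60),t((148,136))),('top',(-95,-60,60),t((350,460))),('top',(95,-60,60),t((367,143)))]
def rel(B):
    for n in('scene','top',''):
        b=fit([x for x in B if n in x[0]],[500,260,-.2],'b '+n); st=fit([x for x in S if n in x[0]],[520,260,-.2],'s '+n)
        print(n,'line past edge',np.cos(st[2])*(b[0]-st[0])+np.sin(st[2])*(b[1]-st[1])+95,'lat',-np.sin(st[2])*(b[0]-st[0])+np.cos(st[2])*(b[1]-st[1]),'dyaw',b[2]-st[2])
E
python3 - <<'E'
from rel import *
rel([('scene',(-110,45,68),s((452,521))),('scene',(-110,-45,68),s((619,422))),('scene',(110,45,68),s((156,228))),('scene',(0,45,68),s((297,360))),('scene',(0,-45,68),s((460,269))),('scene',(-90,0,99),s((507,388))),
 ('top',(0,45,68),t((160,400))),('top',(0,-45,68),t((338,405))),('top',(-110,45,68),t((143,594))),('top',(-90,0,99),t((228,538)))])
E
```

```text
b scene [ 4.59869e+02  2.68897e+02 -2.07000e-01]
[[-0.1, -0.3], [0.0, -0.6], [0.1, -0.4], [-0.1, 0.6], [0.1, 0.6], [0.0, 0.1]]
s scene [ 5.28413e+02  2.59981e+02 -2.03000e-01]
[[-0.5, -0.5], [-0.1, 0.6], [0.6, 0.0], [0.0, 0.0]]
scene line past edge 26.064119907229937 lat -5.063659096701608 dyaw -0.004768909695028134
b top [ 4.59810e+02  2.70806e+02 -2.07000e-01]
[[0.1, 0.1], [-0.2, 0.3], [-0.2, 0.1], [0.3, -0.5]]
s top [ 5.29386e+02  2.63546e+02 -1.96000e-01]
[[-0.2, -0.0], [-0.3, 0.2], [0.1, -0.2], [0.4, 0.0]]
top line past edge 25.34363000159891 lat -6.440700459693012 dyaw -0.010619976925001301
b  [ 4.59644e+02  2.69565e+02 -2.08000e-01]
[[-0.2, -0.1], [-0.1, -0.5], [0.0, -0.3], [-0.2, 0.8], [-0.0, 0.7], [-0.1, 0.3], [0.4, 0.1], [0.1, 0.3], [0.1, 0.0], [0.6, -0.5]]
s  [ 5.28488e+02  2.61515e+02 -2.01000e-01]
[[-0.8, -0.3], [-0.4, 0.8], [0.2, 0.2], [-0.3, 0.2], [0.2, 0.0], [0.3, 0.3], [0.6, -0.0], [1.0, 0.2]]
 line past edge 25.934050573036117 lat -5.841777659788929 dyaw -0.007275112731418426
```

Call:
step_arm(deltas=[[[0,-2,0.4,0,0,0,0],[0,-3.9,0.8,0,0,0,0],[0,-3.9,0.8,0,0,0,0],[0,-3.9,0.8,0,0,0,0],[0,-3.9,0.8,0,0,0,0],[0,-3,0.6,0,0,0,0],[0,-1.5,0.3,0,0,0,0],[0,0,0,0,0,0,0],[0,0,0,0,0,0,0]]])

```text
clock: 21.3
eef_pos: [512.1, 259.3, 81.5]
tool_rot: [3.141, -0.0, 2.937]
force: [4.0, -0.6, 6.6]
width: 12.9
```

Run:
```python
from ov import *
s=ctrl.read_state(); print(s['eef_pos'],s['tool_rot'],s['force'],s['torque'],s['clock'],s['width'],s['qpos'].round(2))
grab('scene','s17'); grab('top','t17')
crop('s17',265,210,345,280,10,'s17c');crop('t17',275,185,335,245,10,'t17c')
```

```text
[512.09165089 259.27540847  81.48963321] [ 3.14050868e+00 -1.33687957e-04  2.93732742e+00] [ 3.97236697 -0.6097232   6.55768545] [-0.23701193 -0.73230911 -0.01909515] 21.3 12.923847629229787 [ 0.1   1.01 -1.09  1.84  1.07  1.02 -0.1 ]
```

View pics/s17c.png

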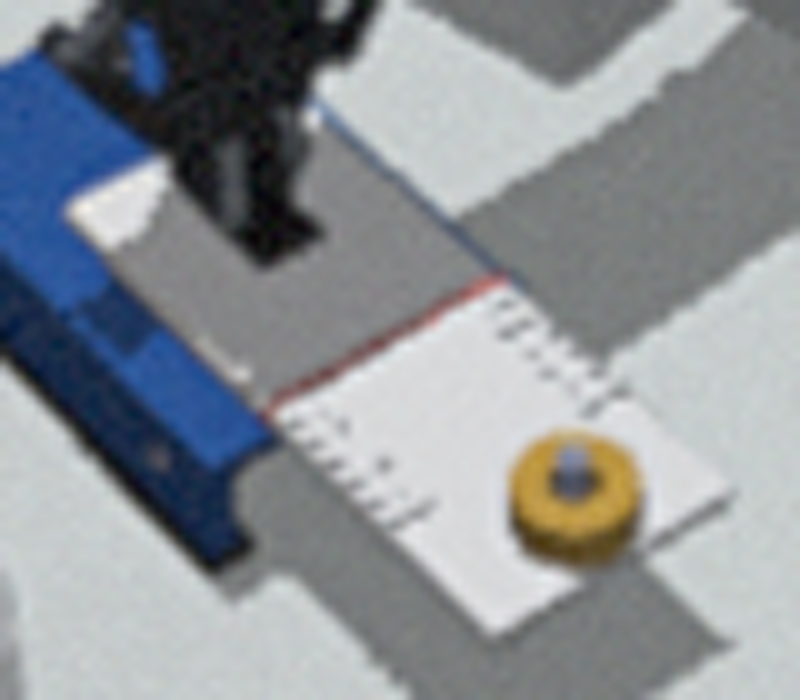

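View pics/t17c.png

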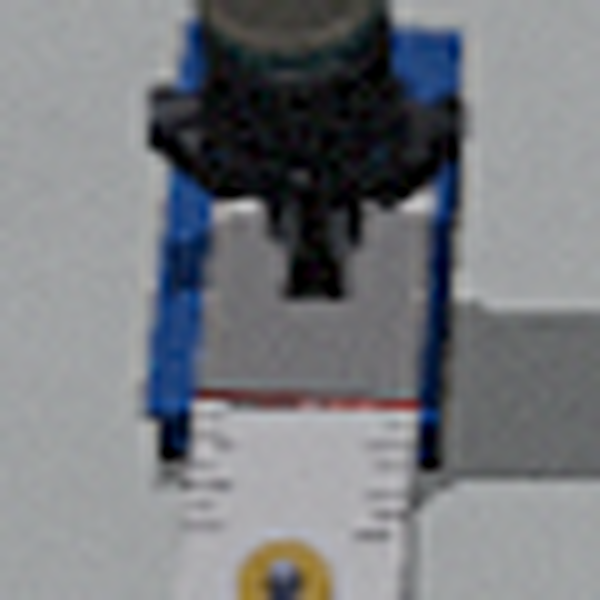

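```bash
cat > ov2.py <<'E'
from fit import *
def ov(f,n,x0,y0,x1,y1,sc,o,st,b):
    im=cv2.resize(cv2.imread('pics/'+f+'.png')[y0:y1,x0:x1],None,fx=sc,fy=sc,interpolation=cv2.INTER_CUBIC)
    def ln(P,q,col):
        u=(proj(n,[T(p,q) for p in P])-[x0,y0]+.5)*sc-.5
        cv2.polylines(im,[np.round(u).astype(np.int32).reshape(-1,1,2)],True,col,1)
    ln([(-95,-60,60),(95,-60,60),(95,60,60),(-95,60,60)],st,(0,255,255))
    if b is not None:
        ln([(-110,-45,68),(110,-45,68),(110,45,68),(-110,45,68)],b,(0,255,0)); ln([(0,-45,68),(0,45,68)],b,(255,0,255))
    cv2.imwrite('pics/'+o+'.png',im)
E
python3 - <<'E'
from ov2 import *
st=(528.488,261.515,-.201); b=(459.644-21.75,269.565+4.42,-.208)
ov('s17','scene',270,210,340,275,9,'a17',st,b); ov('t17','top',280,180,330,250,9,'b17',st,b)
a=cv2.imread('pics/a17.png');b=cv2.imread('pics/b17.png');print(a.shape,b.shape)
cv2.imwrite('pics/o17.png',np.hstack([a[:585,:400],b[:585,:400]]))
E
```

```text
(585, 630, 3) (630, 450, 3)
```

View pics/o17.png

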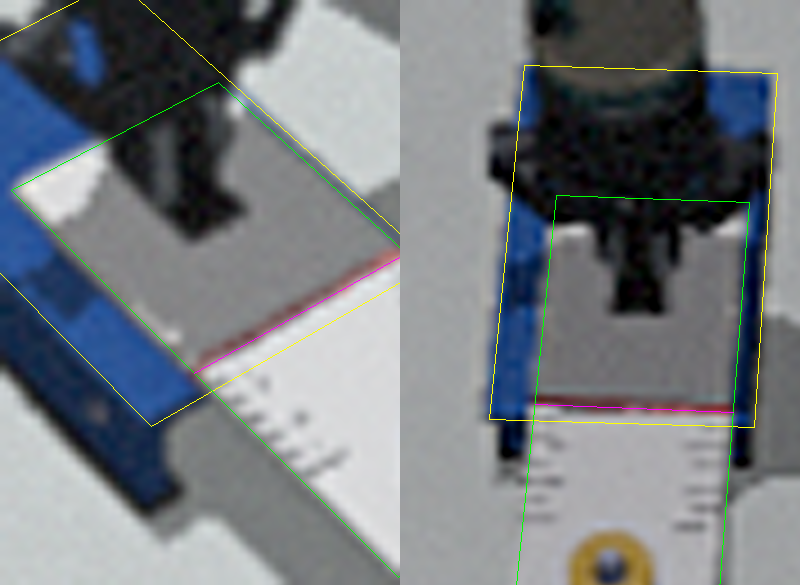

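```bash
cat > meas.py <<'E'
from ov2 import *
st=(528.488,261.515,-.2035)
def samp(f,n,xs,ys,z):
    im=cv2.imread('pics/'+f+'.png').astype(np.float32)
    P=[T((x-95,y,z),st) for y in ys for x in xs]   # x measured from edge
    u=proj(n,P).astype(np.float32).reshape(len(ys),len(xs),2)
    return cv2.remap(im,u[...,0],u[...,1],cv2.INTER_LINEAR)
def line(f,n,guess,ys=(-48,-44,-40,-36,-32,-28,-10,-6,-2,2,6,10,14,18,22,26,30)):
    xs=np.arange(guess-14,guess+14,.5); c=samp(f,n,xs,ys,68)
    r=c[...,2]-(c[...,0]+c[...,1])/2
    r=np.clip(r-np.median(r,axis=1,keepdims=True)-8,0,None)
    x=(r*xs).sum(1)/r.sum(1); return x
def edge(f,n,ys):
    xs=np.arange(-25,25,.5); c=samp(f,n,xs,ys,60)
    b=c[...,0]-c[...,2]
    return xs,b
E
python3 - <<'E'
from meas import *
np.set_printoptions(linewidth=180,suppress=True,precision=1)
for f,n,g in(('s0','scene',83),('t0','top',83),('s16','scene',26),('t16','top',26),('s17','scene',4),('t17','top',4)):
    f={'s0':'scene0','t0':'top0'}.get(f,f)
    x=line(f,n,g); print(f,np.median(x),x)
for f,n in(('scene0','scene'),('top0','top')):
    xs,b=edge(f,n,(48,50,52,54,56,58)); print(f); print(xs[::4]); print(b[:,::4])
E
```

```text
scene0 84.63732277392747 [84.7 84.2 84.9 84.3 85.3 84.6 84.4 84.  84.2 84.1 84.4 84.8 84.4 85.  84.7 85.4 84.9]
top0 83.84266952474897 [83.9 84.3 84.2 84.  83.8 83.7 83.1 83.2 83.5 83.5 83.4 83.7 83.7 84.1 84.7 84.5 84.5]
s16 28.257230104961156 [27.7 27.5 27.8 27.3 28.  27.7 28.6 28.3 28.1 28.3 28.5 28.7 28.5 28.9 28.5 28.6 27.9]
t16 27.285373222858627 [27.7 27.7 27.6 27.4 27.2 27.2 26.4 26.6 26.8 26.5 26.2 26.7 27.3 27.4 27.4 27.9 27.3]
s17 6.250997867403134 [5.4 6.2 5.8 6.1 6.7 6.3 6.6 6.2 6.6 6.5 6.  6.1 5.7 6.3 6.6 6.9 6.8]
t17 4.712183857353743 [4.7 4.5 4.4 4.3 4.2 4.2 4.4 4.4 4.8 5.3 5.3 4.7 5.1 6.3 6.4 6.3 6.3]
scene0
[-25. -23. -21. -19. -17. -15. -13. -11.  -9.  -7.  -5.  -3.  -1.   1.   3.   5.   7.   9.  11.  13.  15.  17.  19.  21.  23.]
[[  1.5   2.7   2.9   2.    3.2   5.    4.2   2.7   1.1   1.6   5.   12.2  22.8  44.9  73.9  98.6 101.4 101.9 103.7 105.  104.  104.6 104.7 102.9 101.7]
 [  2.    1.6   1.2   0.7   2.5   4.1   5.1   3.1   0.5   1.7   5.8  12.2  24.7  45.3  74.3  94.8 103.6 104.9 105.2 102.9 102.5 103.6 102.7 101.3 104.1]
 [  2.7   2.3   2.1   2.1   2.5   
[... 929 characters left out ...]
.6  41.8  59.5  76.7  90.9 104.   98.4  90.3  87.3  88.5  89.8  91.5  93.6  94.7  96.1]
 [  2.6   2.4   1.5   0.5   3.2  11.4  19.6  23.8  26.2  29.2  31.9  42.6  59.5  74.8  89.9 104.9 101.   94.9  91.8  90.4  90.3  92.1  93.9  94.7  94.9]
 [  4.7   3.9   2.6   1.2   2.3   6.3  10.9  13.8  17.   20.2  23.   36.8  55.6  73.4  90.2 106.  103.3 100.   95.4  90.6  88.   88.7  89.8  92.   93.8]
 [  5.6   4.8   3.5   1.9   1.1   1.9   2.9   3.6   5.4   4.3   4.7  21.   45.9  68.1  89.1 109.3 104.9 100.8  97.8  94.6  91.5  90.8  90.2  91.3  93.4]
 [  3.5   2.8   3.    3.    2.6   2.3   2.    1.4   0.8  -2.8  -6.2   8.4  35.2  62.   89.8 112.4 106.7 100.8 100.1 100.6 100.4  99.5  98.   96.2  94.8]]
```

Call:
step_arm(deltas=[[[0,-1.2,0.24,0,0,0,0],[0,-1.5,0.3,0,0,0,0],[0,-1.2,0.24,0,0,0,0],[0,-0.5,0.1,0,0,0,0],[0,0,0,0,0,0,0],[0,0,0,0,0,0,0]]])

```text
clock: 21.9
eef_pos: [508.2, 260.0, 81.5]
tool_rot: [3.14, 0.0, 2.937]
force: [4.4, -0.4, 5.6]
width: 13.1
```

Run:
```python
from meas import *
s=ctrl.read_state(); print(s['eef_pos'],s['tool_rot'],s['force'],s['torque'],s['clock'],s['width'],s['qpos'].round(2))
for i in range(3):
    grab('scene',f's18{i}'); grab('top',f't18{i}')
    print(np.median(line(f's18{i}','scene',1)),np.median(line(f't18{i}','top',1)))
crop('s180',265,210,345,280,10,'s18c');crop('t180',275,185,335,245,10,'t18c')
xs=np.arange(-15,15,.5)
for f,n in(('s18','scene'),('t18','top')):
    for ys in((52,54,56),(-58,-57)):
        b=np.mean([edge(f+str(i),n,ys)[1].mean(0) for i in range(3)],0); print(n,ys,b[20:80:3].round(0))
print(np.arange(-25,25,.5)[20:80:3])
```

```text
[508.17743989 259.98758518  81.46212068] [3.14049242e+00 4.81536883e-04 2.93683165e+00] [ 4.38025332 -0.4196571   5.62796685] [-0.18886264 -0.92639899  0.04966802] 21.9 13.117668860399881 [ 0.1   1.01 -1.09  1.85  1.08  1.02 -0.11]
2.166057938794492 1.5541957930474197
2.2463220086665885 1.608844068896715
2.217113688223975 1.5895168500547583
scene (52, 54, 56) [  3.   3.   3.   2.   1.   1.   3.   9.  18.  31.  46.  66.  84.  98.
 105. 108. 109. 108. 108. 108.]
scene (-58, -57) [  4.   4.   4.   3.   3.   3.   3.   3.   5.   9.  15.  17.  10.   2.
 -12. -27. -29. -23.  -9.   2.]
top (52, 54, 56) [  5.   8.  11.  14.  17.  18.  19.  20.  32.  46.  60.  74.  88. 102.
 104. 100.  97.  94.  93.  92.]
top (-58, -57) [ 8. 12. 12. 12. 12. 12. 12. 12. 18. 25. 30. 35. 40. 43. 40. 36. 31. 29.
 27. 27.]
[-15.  -13.5 -12.  -10.5  -9.   -7.5  -6.   -4.5  -3.   -1.5   0.    1.5
   3.    4.5   6.    7.5   9.   10.5  12.   13.5]
```

View pics/s18c.png

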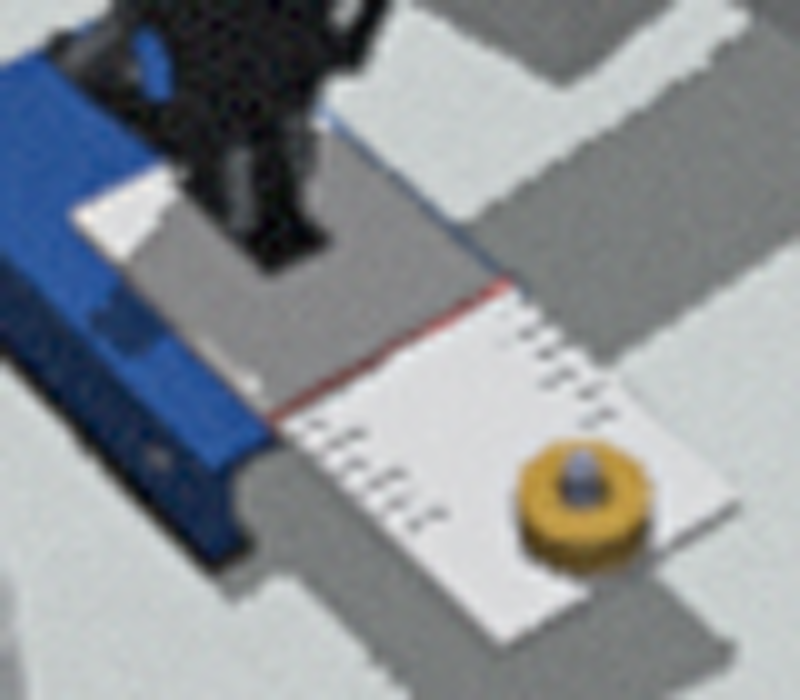

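View pics/t18c.png

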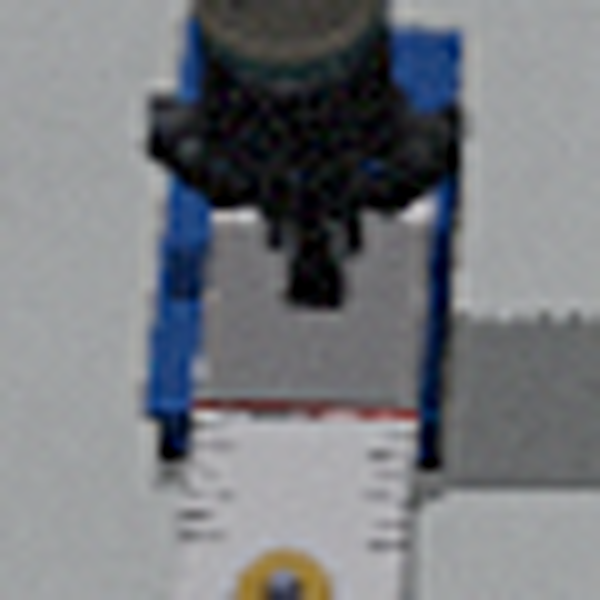

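Call:
step_arm(deltas=[[[0,-0.7,0.14,0,0,0,0],[0,-0.8,0.16,0,0,0,0],[0,0,0,0,0,0,0],[0,0,0,0,0,0,0],[0,0,0,0,0,0,0]]])

```text
clock: 22.62
eef_pos: [506.7, 260.3, 81.5]
tool_rot: [3.14, 0.001, 2.937]
force: [5.1, -1.2, 4.9]
width: 13.3
```

Run:
```python
from meas import *
s=ctrl.read_state(); print(s['eef_pos'],s['tool_rot'],s['force'],s['torque'],s['clock'],s['width'])
for i in range(4):
    grab('scene',f's19{i}'); grab('top',f't19{i}')
    print([round(float(np.median(line(f'{a}19{i}',n,g))),2) for a,n in(('s','scene'),('t','top')) for g in(0,2)])
x=np.mean([line(f's19{i}','scene',0) for i in range(4)],0); print(x.round(1))
crop('s190',235,170,345,280,7,'s19c')
```

```text
[506.73384647 260.26956803  81.46887454] [3.14048952e+00 5.50977732e-04 2.93672677e+00] [ 5.08885846 -1.21913358  4.93405159] [-0.19955903 -0.95583758 -0.00345116] 22.6167 13.260622693555577
[0.56, 0.57, -0.41, -0.41]
[0.59, 0.6, -0.52, -0.52]
[0.59, 0.58, -0.51, -0.52]
[0.56, 0.56, -0.58, -0.58]
[-0.3  0.5  0.4  0.6  0.8  0.6  1.1  1.1  1.2  0.1  0.1  0.4  0.5  0.9
  1.2  0.9  0.3]
```

View pics/s19c.png

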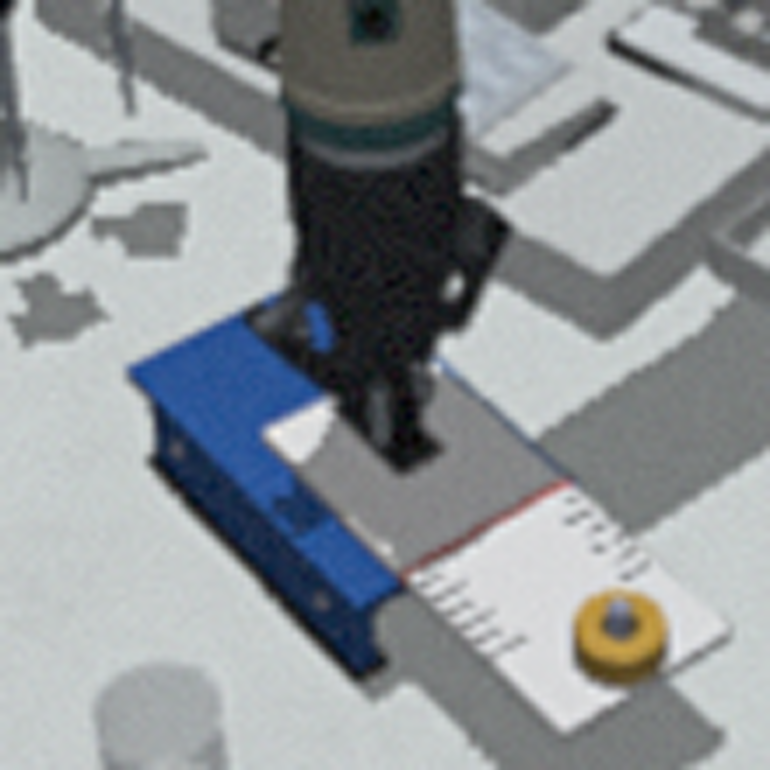

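Run:
```python
from h import *
s=ctrl.read_state(); print(s['eef_pos'],s['force'],s['width'],s['clock'])
print(ctrl.finish_job())
```

```text
[506.72860888 260.26588134  81.47289718] [ 4.18656297 -1.28077705  6.28766671] 13.1184807833628 23.0167
the job is handed in; nothing more can be done
None
```

The ring weight is over the post and released. The board is slid out to the red line, and the gripper was still holding it by the fin when I handed the job in at 23.0 s.

- **Ring:** Both cameras showed it seated flat on the board with the post through its hole, and it stayed there through the slide.
- **Red line:** The two cameras disagreed slightly. The scene camera put the line within about 0.3 mm of the stand's front edge, and the top camera put it about 1 mm past. Averaging those with the distance travelled, it is about 0.5–0.8 mm too far out. I left it rather than reverse against the friction.
- **Level and straight:** The tool tilt stayed within about 0.001 rad and its height held at 81.5 mm during the slide. The board's turn relative to the stand measured about 0.007 rad part-way through the slide, about what it was at the start (0.006 rad).
- **Forces and grip:** The last wrist force reading was about 8 N, and the grip was steady at 13 mm on the fin.
- **Other things on the bench:** No reading or picture showed contact with them, but I did not measure their positions again at the end.

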